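# Lay two die holders in the V-cradle and chock the layer

## Task

Take the two round die holders from the sloping rack and lay them gently, one after the other, level and side by side on the two rails of the V-cradle, the first against the steep stop and the second against the first. Then set the white wedge chock flat on the rails on the uphill side, nose towards the bars, push it down the slope until you feel it press against the outer holder, and leave it snug there so the layer cannot roll; leave the other things on the counter alone.

Things in the scene. Friction and masses are not known exactly. Their poses are not given: they have to be found in the camera images.
- rack: Grey fixed rack, base 190 x 150 mm, two open troughs at y = +42 and -42 mm, each holding a die holder that rises 35 degrees towards +x (away from the robot): bar axis (cos35, 0, sin35). Bar centres are 92 mm above the origin, which is on the counter. Each bar lies on small Vs 55 mm either side of mid-length; its middle 90 mm is free all round, 54 mm between bars. Lift a bar out square to its axis.
- holder_a: Round die holder: dark steel bar 30 mm diameter, 160 mm long, about 0.42 kg (varies by a third). Origin at its centre, x along its axis (in the rack +x is the upper end). The two holders are alike, either may go in first and either way round.
- holder_b: The other die holder, identical to holder_a. Origin at its centre, x along its axis.
- cradle: Grey fixed V-cradle, base 126 x 190 mm, origin on the counter mid-base. It carries two aluminium rails, each 24 mm wide, centred at x = +50 and -50 mm; the 76 mm between the rails is open down to the 6 mm base plate, at the stop too, so fingers can reach between them.
- seat_inner (a point): On the bed: where the centre of a holder resting against the stop should be (bed y = 8.7, z = 15 mm). Along x the holders should be centred within about 2 cm.
- seat_outer (a point): On the bed: where the centre of the second holder should be, touching the first (bed y = 38.7, z = 15 mm).
- bed: Plane of the rail tops, falling 8 degrees to a steep stop. Origin midway between the rails on the line where rail tops meet the stop, 28 mm above the counter; x along the laid bars, y up the slope along the rails (166 mm), z square to them. The stop faces rise about 28 mm and lean outward, 120 degrees from the rail tops. A bar let go on the rails rolls down to the stop or the next bar.
- chock: Loose white plastic wedge chock, 0.22 kg, flat underside, 130 mm long in x. Origin on the underside below its grip fin, a block 50 mm (x) by 14 mm (y), top at 56 mm. The nose points to -y (at the start roughly the robot's right): a 45 degree face up to 17 mm high. Low body 12 mm high, back edge at y = +20 mm. In use x runs along the bars over both rails, -y down the slope; friction keeps it put.
- chock_nose (a point): Middle of the chock's nose line, at underside level, 47 mm from the fin's centre (chock y = -47 mm). When the chock just touches a correctly laid outer holder this point is at y = 45, z = 0 mm in the bed frame. It must be pressed up by feel with a few newtons, and end within 4 mm of that.
- cage: Bystander: silver countersink cage standing upright, 38 mm diameter, 82 mm high; origin at the centre of its underside.
- pin1: Bystander: dark blue quick-release pin lying down, 71 mm long, 19 mm high; origin on the counter under it.
- pin2: Bystander: second dark blue quick-release pin, the same as pin1.
- tin: Bystander: small metal jar, 60 mm diameter, 70 mm high; origin at the centre of its underside.
- spanner: Bystander: steel wrench lying flat, 160 mm long.
There are look-alikes about, which are no part of the job. What is shaped like the holder_b but orange or pink is not meant.

How it is judged:
By the outcome, as a careful person would: the job done as asked, in the order asked, and still so for the second after the job is handed in, with the robot touching nothing.
It also fails if it takes over 72 s, if anything falls off the work surface, if the arm or the gripper's body presses on something with over 40 N, if the wrist force passes 120 N, or if a joint passes its speed limit or range.

## Robot

A 6-joint arm with a two-finger parallel gripper is mounted at the origin on the work surface. World frame = base frame: x ahead of the robot, y to its left, z up, the work surface at z = 0. Lengths are in m, angles in rad, forces in N, time in s.
With the tool pointing down it reaches from about 0.275 to 1 m from the base axis. Payload 8.4 kg.
Tool frame: the origin (TCP) lies midway between the tips of the shut fingers; the grasp point (between the pads) lies manip.tcp_to_grasp behind it (manip.tcp_to_grasp is the distance from the TCP to the grasp point, in m); z points along the fingers, x is the direction in which the jaws open and shut, and the axes are right-handed (so a half turn about z gives the same grasp; the last joint's range is limited). The gripper opens to 85 mm and grips with 20 to 120 N. Pads are 22 mm wide; open, the fingers measure 114 mm over their backs; the gripper's body (76 mm by 85 mm) begins 54 mm behind the grasp point. The pads swing forward as they close: fully open they stand 13 mm farther back than shut.
Start: joints at [-0.002, 0.353, 1.633, -0, 1.155, -0.002], TCP at [0.625, -0, 0.231] pointing down, gripper open.
Joint ranges: [-2.63, 2.63], [-0.92, 2.1], [0.06, 2.66], [-1.3, 4.44], [0, 2.69], [-3.02, 3.02]. Speed limits (rad/s): [2.22, 2.22, 2.79, 3.14, 3.14, 3.14].

## Interface

Orientations are given as a unit quaternion [w, x, y, z].
In Python, from plant import manip, imaging, job, finder gives the robot as it stands.
- The arm moves only by the tool send_rows, never from a script. Its argument "deltas" is one flat list of numbers, 6 for each row, row after row: the shift along the tool's x, y, z in m, then the turn, a rotation vector about the tool's x, y, z in degrees. In form: [tx, ty, tz, wx, wy, wz, tx, ty, tz, wx, wy, wz, ...]. A call has 1 to 12 rows; each row is the pose to reach, as a shift and turn from the pose measured when the call began, along the tool's axes at that moment; what a row does not reach only later rows make up. A row lasts 1/10 s, in which the tool goes at most 50 mm and 8.59 degrees, less where a joint would pass 70% of its speed; a pose out of reach is approached as far as the arm can. A call with a gripper value outside its range is refused whole. "fingers" is the finger opening in m, from 0 to 0.0854, set as the call begins (left out, the last holds). The fingers move at their own pace and stop on an object; "grip_force" is the grip in N (left out, the last holds). Time passes only in rows, so rows that repeat a pose let the fingers close. It gives the time, the measured TCP pose, the force and the opening at its end, in the units of the state.
- manip.sense(): the state, without advancing time (a new reading comes with each control period).
- imaging.capture(name): name is "scene" or "side" or "wrist"; returns (picture, depth): 480x640x3 uint8, red, green, blue; 480x640 float32, m along the optical axis (not along the pixel's ray), 0 where there is no reading.
- imaging.camera_info(name): a dict with "intrinsics" (3x3 intrinsics, pixels), "extrinsics" (4x4, takes a point from camera to world coordinates); the wrist camera has in their place "mount" (4x4, takes a point from camera to tool coordinates, whose origin is the TCP and whose axes are the tool frame's). Camera axes: x right, y down, z forward; pixel columns grow to the right and rows downward; lengths in m; the calibration is good to about 2 mm. A picture is of the moment at which its call begins: read the wrist's pose just before it. camera_info takes no time and is no camera call.
- job.finish_job(): hands the job in, once; it reports no verdict.
Trained networks look in the newest picture that a camera, given by its name, has taken for a name from the list of things; names that differ only in an ending like _2 or _b are one class to them, and where a whole thing is asked for, a point or a joint stands for the part that bears it (a point fixed in the world has none). Each returns a list of dicts, best first, with "confidence" (0 to 1); they miss things now and then, are a little off and sometimes report something else, mostly with a low value. They report only what shows in the picture. A call takes as long as a camera call. They do not tell look-alikes from the thing itself.
- finder.boxes_of(name, camera): "at" ([x, y, z] in m, in the coordinates of the camera as it stood for that picture, good to about 4 mm: the middle of the surface that is visible of it).
The state is a dict: "time": time; "joint_positions": joint angles; "qvel": joint speeds; "joint_torque": joint torques, N m; "position": TCP position; "tool_rot": TCP orientation; "wrist_force": force on the tool from outside, world axes, zero at the start; "ft_torque": the same for the moment, N m; "width": finger opening in m.
Only numpy, scipy, OpenCV 4.12 (cv2) and the standard library are available. Lean on these libraries where they do the work, as an engineer would, in place of code of your own. Each camera call takes 0.05 s, during which the arm holds its last target.

## Working session

There is one attempt and no reset: what is moved stays moved. The work goes in short steps, Python scripts to look and compute and a tool call to move; the robot and the scene stay as the last step left them, time stands still between calls to the robot, and variables do not carry over. Pictures are saved under pics/ and viewed, and the job is handed in when it is done.

Besides the shell and the picture viewer there is one more tool, called after ">>>" in YAML: its name, and indented under it one key for each argument. send_rows: Moves the arm, as the interface text tells. Its arguments: {"type":"object","properties":{"deltas":{"type":"array"},"fingers":{"type":"number"},"grip_force":{"type":"number"}},"required":["deltas"]}

```bash
ls; mkdir -p pics; python3 - <<'E'
from plant import manip, imaging, job, finder
import cv2,numpy as np
print(manip.sense(), manip.tcp_to_grasp)
for c in ["scene","side","wrist"]:
    p,d=imaging.capture(c); cv2.imwrite(f"pics/{c}0.png",p[:,:,::-1]); np.savez(f"pics/{c}0.npz",p=p,d=d)
    i=imaging.camera_info(c); print(c,{k:np.round(v,4).tolist() if not isinstance(v,str) else v for k,v in i.items()})
E
```

```text
pics
{'time': 0.0, 'joint_positions': array([-2.41547884e-03,  3.53681589e-01,  1.63412529e+00,  2.11687400e-05,
        1.15517364e+00, -2.38668891e-03]), 'qvel': array([ 1.28891804e-03, -1.10533571e-03, -7.45881906e-04,  2.91886446e-04,
        4.05335980e-04, -4.96808223e-05]), 'joint_torque': array([-2.03471049e-03, -6.05236173e+01, -3.42063046e+01, -2.62302356e-04,
        9.48130677e-03,  3.61521288e-06]), 'position': array([ 6.24536015e-01, -1.91515327e-06,  2.30544569e-01]), 'tool_rot': array([-1.13464604e-05,  9.99999759e-01, -1.86752215e-05, -6.93906044e-04]), 'wrist_force': array([-0.06944236,  0.99927357,  0.62777177]), 'ft_torque': array([-0.01490872,  0.01249951,  0.06312117]), 'width': 0.08499123330893318} 0.0187
scene {'intrinsics': [[518.6961, 0.0, 315.0636], [0.0, 518.6961, 237.5862], [0.0, 0.0, 1.0]], 'extrinsics': [[-0.8561, 0.3014, -0.4198, 1.0034], [0.5168, 0.4859, -0.7049, 0.7507], [-0.0085, -0.8204, -0.5718, 0.718], [0.0, 0.0, 0.0, 1.0]]}
side {'intrinsics': [[444.3714, 0.0, 321.1367], [0.0, 444.3714, 240.1148], [0.0, 0.0, 1.0]], 'extrinsics': [[0.8195, -0.414, 0.3964, 0.1293], [-0.5731, -0.5919, 0.5668, -0.6096], [-0.0, -0.6916, -0.7223, 0.8044], [0.0, 0.0, 0.0, 1.0]]}
wrist {'intrinsics': [[389.1276, 0.0, 311.9411], [0.0, 389.1276, 241.9996], [0.0, 0.0, 1.0]], 'mount': [[1.0, 0.0006, -0.0002, 0.0006], [-0.0006, 0.9598, 0.2807, -0.0706], [0.0003, -0.2807, 0.9598, -0.1429], [0.0, 0.0, 0.0, 1.0]]}
```

View pics/scene0.png

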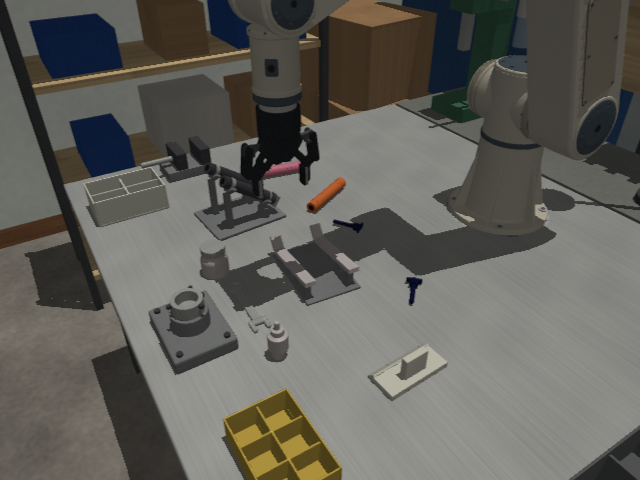

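View pics/side0.png

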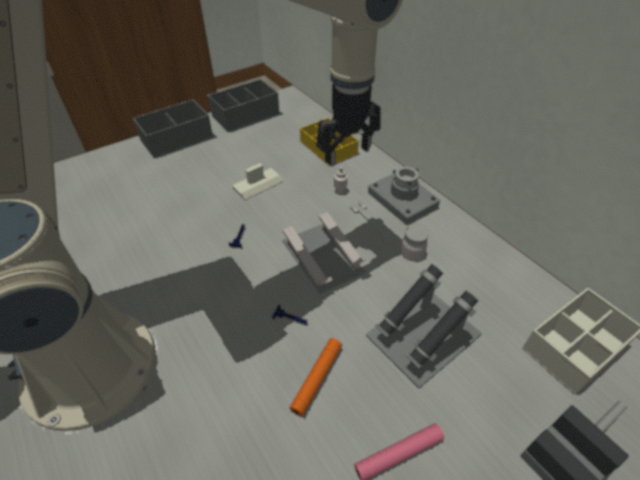

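View pics/wrist0.png

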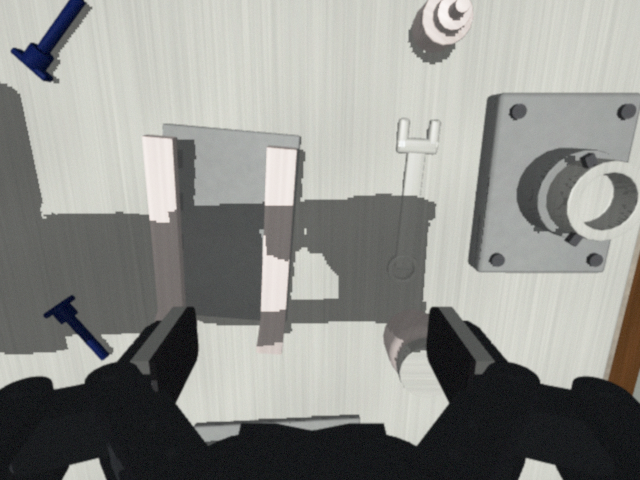

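```bash
cat > h.py <<'E'
from plant import manip, imaging, job, finder
import cv2,numpy as np
from scipy.spatial.transform import Rotation as R
def pose():
    s=manip.sense(); T=np.eye(4); q=s["tool_rot"]; T[:3,:3]=R.from_quat([q[1],q[2],q[3],q[0]]).as_matrix(); T[:3,3]=s["position"]; return T,s
def ext(c,T=None):
    i=imaging.camera_info(c)
    if c=="wrist": return (pose()[0] if T is None else T)@np.array(i["mount"]),np.array(i["intrinsics"])
    return np.array(i["extrinsics"]),np.array(i["intrinsics"])
def cloud(d,E,K):
    v,u=np.mgrid[:480,:640]; P=np.stack([(u-K[0,2])/K[0,0]*d,(v-K[1,2])/K[1,1]*d,d],-1)
    W=P@E[:3,:3].T+E[:3,3]; W[d<=0]=np.nan; return W
E
python3 - <<'E'
from h import *
for n in ["rack","holder_a","cradle","chock","cage","pin1","tin","spanner"]:
    for c in ["scene","side","wrist"]:
        E,K=ext(c)
        for r in finder.boxes_of(n,c)[:3]:
            a=np.array(r["at"]); print(n,c,round(r["confidence"],2),np.round(E[:3,:3]@a+E[:3,3],3))
print(manip.sense()["time"])
E
```

```text
rack scene 0.7 [ 0.621 -0.297  0.009]
rack scene 0.66 [0.716 0.014 0.007]
rack scene 0.45 [0.731 0.161 0.049]
rack wrist 0.57 [ 0.578 -0.252  0.005]
holder_a scene 0.77 [ 0.389 -0.459  0.023]
holder_a scene 0.74 [ 0.612 -0.353  0.125]
holder_a scene 0.74 [ 0.368 -0.262  0.023]
holder_a side 0.75 [ 0.346 -0.288  0.022]
holder_a side 0.72 [ 0.382 -0.472  0.024]
holder_a side 0.68 [ 0.57  -0.288  0.102]
cradle scene 0.89 [ 0.537 -0.01   0.006]
cradle scene 0.68 [0.567 0.318 0.01 ]
cradle scene 0.45 [ 0.614 -0.351  0.122]
cradle side 0.66 [ 0.545 -0.037  0.003]
cradle wrist 0.57 [ 0.535 -0.007  0.009]
chock scene 0.94 [0.567 0.321 0.01 ]
chock side 0.86 [0.541 0.304 0.012]
chock side 0.54 [ 0.569 -0.368  0.099]
cage scene 0.9 [0.731 0.162 0.052]
cage side 0.61 [0.72  0.139 0.049]
cage wrist 0.76 [0.716 0.149 0.056]
pin1 scene 0.55 [ 0.379 -0.119  0.012]
pin1 scene 0.49 [0.397 0.138 0.013]
pin1 side 0.58 [ 0.377 -0.122  0.013]
pin1 side 0.53 [0.394 0.129 0.013]
pin1 wrist 0.93 [0.399 0.139 0.018]
pin1 wrist 0.89 [ 0.378 -0.122  0.013]
tin scene 0.63 [ 0.738 -0.118  0.043]
tin side 0.74 [ 0.716 -0.152  0.047]
tin side 0.48 [ 0.502 -0.032  0.042]
tin wrist 0.71 [ 0.714 -0.124  0.057]
spanner scene 0.88 [0.717 0.015 0.007]
spanner side 0.96 [ 0.712 -0.009  0.005]
spanner side 0.59 [ 0.576 -0.325  0.009]
spanner wrist 0.77 [0.719 0.012 0.012]
1.35
```

```bash
python3 - <<'E'
from h import *
for c in ["scene","side","wrist"]:
    z=np.load(f"pics/{c}0.npz"); E,K=ext(c); W=cloud(z["d"],E,K)
    m=(W[...,0]>.42)&(W[...,0]<.66)&(W[...,1]>-.14)&(W[...,1]<.12)
    t=m&(abs(W[...,2])<.004)
    print(c,"table",np.nanmedian(W[...,2][t]))
    r=m&(W[...,2]>.022)&(W[...,2]<.085)
    P=W[r]; print(len(P),np.round(P.min(0),3),np.round(P.max(0),3))
    for lo in np.arange(.43,.65,.01):
        q=P[(P[:,0]>=lo)&(P[:,0]<lo+.01)]
        if len(q)>30: print(round(lo,2),len(q),np.round([q[:,1].min(),q[:,1].max(),q[:,2].min(),q[:,2].max()],3))
    # rail top plane
    for s in range(2):
        pass
E
```

```text
scene table -0.00048153672156103777
1509 [ 0.474 -0.131  0.022] [0.613 0.069 0.053]
0.47 47 [-0.119 -0.05   0.026  0.053]
0.48 166 [-0.12   0.066  0.027  0.053]
0.49 260 [-0.125  0.069  0.023  0.053]
0.5 228 [-0.088  0.068  0.022  0.051]
0.51 41 [0.023 0.069 0.036 0.051]
0.57 55 [-0.128 -0.059  0.027  0.053]
0.58 189 [-0.128  0.058  0.026  0.053]
0.59 278 [-0.131  0.061  0.023  0.052]
0.6 211 [-0.098  0.058  0.022  0.052]
0.61 34 [0.021 0.057 0.037 0.052]
side table -0.0005598601132865144
1468 [ 0.47  -0.137  0.022] [0.611 0.066 0.054]
0.47 103 [-0.126 -0.027  0.022  0.053]
0.48 272 [-0.127  0.066  0.024  0.053]
0.49 258 [-0.126  0.065  0.025  0.053]
0.5 115 [-0.066  0.063  0.031  0.052]
0.57 116 [-0.134 -0.031  0.022  0.054]
0.58 262 [-0.136  0.056  0.025  0.053]
0.59 232 [-0.137  0.055  0.024  0.053]
0.6 101 [-0.073  0.055  0.028  0.052]
wrist table 0.000804097928227665
11108 [ 0.474 -0.134  0.022] [0.612 0.066 0.055]
0.47 215 [-0.106 -0.045  0.027  0.04 ]
0.48 1340 [-0.106  0.066  0.027  0.052]
0.49 1963 [-0.097  0.066  0.022  0.054]
0.5 1695 [-0.087  0.065  0.023  0.053]
0.51 254 [0.028 0.064 0.038 0.053]
0.57 417 [-0.134 -0.043  0.028  0.055]
0.58 1715 [-0.134  0.057  0.027  0.055]
0.59 2216 [-0.134  0.057  0.022  0.054]
0.6 1213 [-0.087  0.057  0.024  0.053]
0.61 80 [0.027 0.056 0.037 0.053]
```

```bash
python3 - <<'E'
from h import *
# bars in rack, scene+side
for c in ["scene","side"]:
    z=np.load(f"pics/{c}0.npz"); E,K=ext(c); W=cloud(z["d"],E,K)
    m=(W[...,0]>.45)&(W[...,0]<.75)&(W[...,1]>-.45)&(W[...,1]<-.2)&(W[...,2]>.05)&(W[...,2]<.18)
    P=W[m]; print(c,len(P),P.min(0).round(3),P.max(0).round(3))
    # top view render
    im=np.full((400,500),0,np.uint8)
    u=((P[:,0]-.45)/.3*500).astype(int).clip(0,499); v=((-.2-P[:,1])/.25*400).astype(int).clip(0,399)
    o=np.argsort(P[:,2]); im[v[o],u[o]]=(60+(P[o,2]-.05)*1400).clip(0,255)
    cv2.imwrite(f"pics/top_{c}.png",im)
E
```

```text
scene 1359 [ 0.497 -0.376  0.05 ] [ 0.653 -0.254  0.149]
side 3193 [ 0.495 -0.393  0.05 ] [ 0.647 -0.257  0.149]
```

>>> send_rows:
  deltas: [0,0.04,-0.02,0,0,0,0,0.08,-0.04,0,0,0,0,0.12,-0.06,0,0,0,0,0.16,-0.08,0,0,0,-0.03,0.2,-0.1,0,0,0,-0.04,0.24,-0.1,0,0,0,-0.05,0.25,-0.1,0,0,0,-0.05,0.25,-0.1,0,0,0,-0.05,0.25,-0.1,0,0,0]

```text
time: 2.25
position: [0.575, -0.2494, 0.331]
tool_rot: [-0.0, 1.0, -0.0, -0.0]
wrist_force: [0.8, 0.5, -1.2]
width: 0.0855
```

```bash
python3 - <<'E'
from h import *
T,s=pose(); print(s["time"],s["position"],s["tool_rot"])
p,d=imaging.capture("wrist"); cv2.imwrite("pics/wrist1.png",p[:,:,::-1]); np.savez("pics/wrist1.npz",p=p,d=d,T=T)
p,d=imaging.capture("side"); cv2.imwrite("pics/side1.png",p[:,:,::-1]);np.savez("pics/side1.npz",p=p,d=d)
E
```

```text
2.25 [ 0.57500559 -0.24941193  0.33097421] [-3.95861801e-04  9.99999887e-01 -2.43903771e-04 -1.00687719e-04]
```

View pics/wrist1.png

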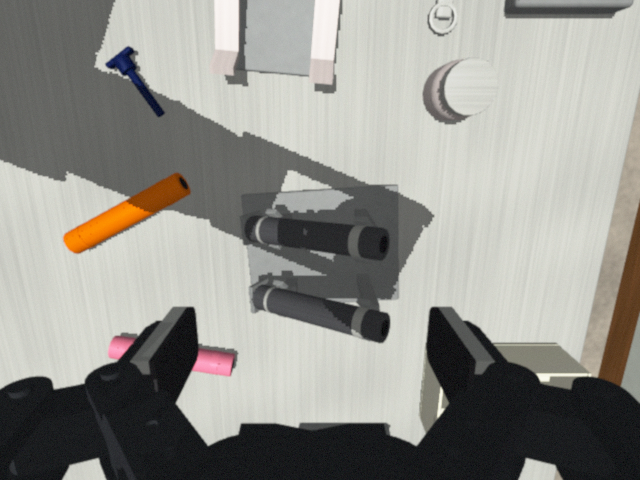

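```bash
cat > fitrack.py <<'E'
from h import *
from scipy.optimize import least_squares
def get(c):
    f={"scene":"scene0","side":"side1","wrist":"wrist1"}[c]
    z=np.load(f"pics/{f}.npz"); E,K=ext(c,z["T"] if c=="wrist" else None); return cloud(z["d"],E,K)
c35,s35=np.cos(np.radians(35)),np.sin(np.radians(35))
def res(p,P,full=False):
    x,y,yaw,z=p; c,s=np.cos(yaw),np.sin(yaw)
    q=P-[x,y,z]; l=np.c_[c*q[:,0]+s*q[:,1],-s*q[:,0]+c*q[:,1],q[:,2]]
    a=l[:,0]*c35+l[:,2]*s35; n=-l[:,0]*s35+l[:,2]*c35
    r=[np.hypot(l[:,1]-o,n)-.015 for o in (.042,-.042)]
    i=np.abs(r[0])<np.abs(r[1]); return np.where(i,r[0],r[1]),a,i
if __name__=="__main__":
  for c in ["scene","side","wrist"]:
    W=get(c); P=W[(W[...,0]>.45)&(W[...,0]<.7)&(W[...,1]>-.42)&(W[...,1]<-.22)&(W[...,2]>.05)&(W[...,2]<.17)]
    p=np.array([.578,-.315,np.radians(-3),.092])
    for k in range(6):
        r,a,i=res(p,P); m=(abs(r)<(.02,.012,.008,.006,.005,.005)[k])&(abs(a)<.042)
        f=least_squares(lambda q:res(np.r_[q,p[3]] if len(q)==3 else q,P[m])[0],p,loss="soft_l1",f_scale=.002); p=f.x
    r,a,i=res(p,P); m=abs(r)<.004
    # ends
    for b in (True,False):
        aa=a[m&(i==b)]; print(" ends",np.percentile(aa,[.5,2,98,99.5]).round(4),len(aa))
    print(c,p[:2].round(4),np.degrees(p[2]).round(2),p[3].round(4),np.median(abs(r[m])).round(4))
E
python3 fitrack.py; python3 - <<'E'
import cv2
p=cv2.imread("pics/wrist1.png")[150:360,40:420]; cv2.imwrite("pics/crop1.png",cv2.resize(p,None,fx=2,fy=2))
E
```

```text
ends [-0.7345 -0.7303 -0.5703 -0.5695] 475
 ends [-0.6951 -0.6873 -0.5675 -0.5667] 320
scene [ 1.1104 -0.3087] 1.32 0.4618 0.0017
 ends [-0.4594 -0.456  -0.2982 -0.2956] 1342
 ends [-0.4593 -0.4564 -0.2981 -0.2957] 1548
side [ 0.8824 -0.3064] 3.53 0.3061 0.0008
 ends [-0.7716 -0.7679 -0.6075 -0.6072] 4305
 ends [-0.7715 -0.7681 -0.6076 -0.6072] 3917
wrist [ 1.1383 -0.2883] 3.7 0.4862 0.0004
```

View pics/crop1.png

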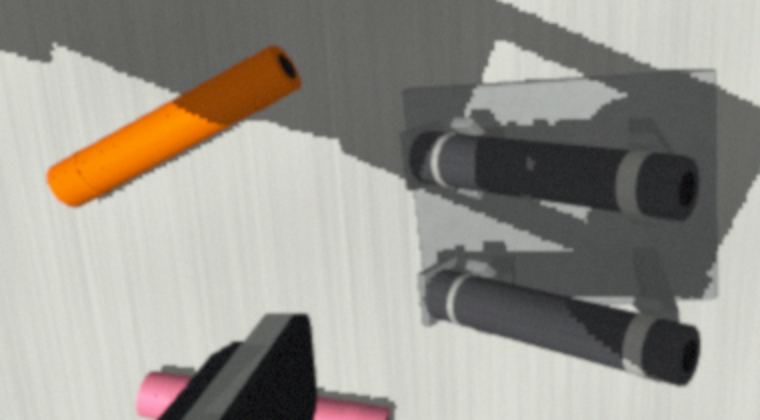

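```bash
cat > t.py <<'E'
from fitrack import *
for c in ["scene","side","wrist"]:
    W=get(c); P=W[(W[...,0]>.45)&(W[...,0]<.7)&(W[...,1]>-.42)&(W[...,1]<-.22)&(W[...,2]>.05)&(W[...,2]<.17)]
    p=np.array([.578,-.315,np.radians(3.5),.092])
    for k in range(8):
        r,a,i=res(p,P); m=(abs(r)<(.02,.012,.008,.006,.005,.004,.004,.004)[k])&(abs(a)<.06)
        def g(q):
            rr,aa,_=res(q,P[m]); return np.r_[rr,(q[0]-p[0])*10]
        p=least_squares(g,p,loss="soft_l1",f_scale=.002).x
        r,a,i=res(p,P); aa=a[(abs(r)<.004)&(abs(a)<.1)]; e=np.percentile(aa,[.5,99.5]); mid=e.mean()
        p[:3:1]=p[:3]+np.array([np.cos(p[2])*c35*mid,np.sin(p[2])*c35*mid,0]); p[3]+=s35*mid
    ax=np.array([c35*np.cos(p[2]),c35*np.sin(p[2]),s35])
    yv=np.array([-np.sin(p[2]),np.cos(p[2]),0])
    C=np.array([p[0],p[1],p[3]])
    print(c,C.round(4),np.degrees(p[2]).round(2),e.round(4),"barA",(C+.042*yv).round(4),"barB",(C-.042*yv).round(4))
E
python3 t.py
```

```text
scene [ 0.5778 -0.3243  0.0914] 3.59 [-0.0812  0.0812] barA [ 0.5751 -0.2824  0.0914] barB [ 0.5804 -0.3662  0.0914]
side [ 0.5738 -0.3255  0.0897] 3.6 [-0.0819  0.0819] barA [ 0.5712 -0.2836  0.0897] barB [ 0.5764 -0.3675  0.0897]
wrist [ 0.5748 -0.3246  0.0908] 3.66 [-0.0822  0.0822] barA [ 0.5721 -0.2826  0.0908] barB [ 0.5774 -0.3665  0.0908]
```

```bash
cat > t2.py <<'E'
from h import *
from scipy.optimize import least_squares
t8=np.radians(8)
def rot(yaw): return R.from_euler("Z",yaw).as_matrix()@R.from_euler("x",t8).as_matrix()
for c,f in [("scene","scene0"),("side","side0"),("wrist","wrist0")]:
    z=np.load(f"pics/{f}.npz"); E,K=ext(c,None)
    if c=="wrist":
        T=np.eye(4);T[:3,:3]=np.diag([1,-1,-1.]);T[:3,3]=[.6245,0,.2305];E=T@np.array(imaging.camera_info(c)["mount"])
    W=cloud(z["d"],E,K); P=W[(W[...,0]>.45)&(W[...,0]<.63)&(W[...,1]>-.16)&(W[...,1]<.1)&(W[...,2]>.015)&(W[...,2]<.07)]
    p=np.array([.538,-.098,np.radians(-5),.028])
    for k in range(8):
        L=(P-[p[0],p[1],p[3]])@rot(p[2])
        top=(abs(L[:,2])<(.008,.006,.004,.003,.003,.003,.003,.003)[k])&(L[:,1]>.012)&(L[:,1]<.18)
        # height
        p[3]+=np.median(L[top,2])
        Q=L[top]; mids=[];ang=[]
        for s in (-1,1):
            q=Q[(Q[:,0]*s>.02)&(Q[:,0]*s<.085)]
            (cx,cy),(w,h),a=cv2.minAreaRect((q[:,:2]*1000).astype(np.float32))
            # edges via bins
            ys=np.arange(.02,.16,.01);m=[(y,np.percentile(qq,[3,97]).mean()) for y in ys if len(qq:=q[(q[:,1]>y)&(q[:,1]<y+.01),0])>8]
            m=np.array(m); cf=np.polyfit(m[:,0],m[:,1],1); ang.append(cf[0]); mids.append(np.polyval(cf,.08)); 
            wd=np.ptp(np.percentile(q[:,0],[1,99]))
        dy=-np.mean(ang); p[2]+=dy
        ymax=[np.percentile(Q[(Q[:,0]*s>.03)&(Q[:,0]*s<.07),1],99.7) for s in (-1,1)]
        # stop face: plane leaning: points above bed near y<0.005 ; face dir at 120deg: normal
        st=(L[:,2]>.006)&(L[:,2]<.026)&(L[:,1]<.01)&(L[:,1]>-.03)
        dst=(L[st,1]+L[st,2]*np.tan(np.radians(30)))
        d=np.array([np.mean(mids),0,0]); 
        p[:2]+=(rot(p[2])@d)[:2]
        p[:2]+=(rot(p[2])@[0,np.mean(ymax)-.166,0])[:2]
    print(c,p[[0,1,3]].round(4),np.degrees(p[2]).round(2),"mids",np.round(mids,4),"ang",np.degrees(ang).round(2),"ymax",np.round(ymax,4),"stop offs",np.round(np.percentile(dst,[10,50,90]),4),st.sum())
    n=np.linalg.svd(L[top]-L[top].mean(0),full_matrices=False)[2][2]; print("  plane n in bed",np.round(n,3))
E
python3 t2.py
```

```text
scene [ 0.5374 -0.1023  0.0274] -5.07 mids [-0.0501  0.0501] ang [ 0.02 -0.02] ymax [0.1653 0.1667] stop offs [-0.0049 -0.0015  0.0015] 228
  plane n in bed [ 0. -0. -1.]
side [ 0.5346 -0.1058  0.0271] -5.26 mids [-0.0499  0.0499] ang [ 0.06 -0.06] ymax [0.1661 0.1659] stop offs [-0.0074 -0.0041  0.0007] 79
  plane n in bed [-0.001 -0.002 -1.   ]
wrist [ 0.5361 -0.1041  0.028 ] -4.97 mids [-0.0498  0.0498] ang [ 0.02 -0.02] ymax [0.166 0.166] stop offs [-0.0015  0.      0.0012] 671
  plane n in bed [-0.002 -0.     1.   ]
```

```bash
cat >> h.py <<'E'
def delta(Rt,pt):
    T,s=pose(); Rc=T[:3,:3]
    d=Rc.T@(np.array(pt)-T[:3,3]); w=np.degrees(R.from_matrix(Rc.T@Rt).as_rotvec())
    print("delta",np.round(d,4).tolist(),np.round(w,2).tolist(),"norms",np.linalg.norm(d).round(3),np.linalg.norm(w).round(1),"t",round(s["time"],2),"q",np.round(s["joint_positions"],2).tolist(),"F",np.round(s["wrist_force"],2),"w",round(s["width"],4),"pos",np.round(s["position"],4).tolist())
def rackR(yaw=3.62):
    a=np.radians(35); return R.from_euler("z",yaw,degrees=True).as_matrix()@np.array([[0,np.cos(a),np.sin(a)],[1,0,0],[0,np.sin(a),-np.cos(a)]])
BO=np.array([.536,-.104,.028]); BYAW=-5.0
def bedR(): return R.from_euler("Z",BYAW,degrees=True).as_matrix()@R.from_euler("x",8,degrees=True).as_matrix()
def bed(x,y,z): return BO+bedR()@np.array([x,y,z])/1000
def bedTool(): return bedR()@np.array([[0,1,0],[1,0,0],[0,0,-1.]])   # tool square to bed
barA=np.array([.5725,-.2828,.091]); barB=np.array([.578,-.3667,.091])
E
python3 - <<'E'
from h import *
Rr=rackR(); print(np.linalg.det(Rr))
for st in (.2,.09,-.018):
    delta(Rr,barA-Rr[:,2]*st)
E
```

```text
0.9999999999999994
delta [-0.1175, 0.0412, 0.0762] [-26.81, 28.47, -90.36] norms 0.146 98.5 t 2.35 q [-0.41, 0.28, 1.51, 0.0, 1.35, -0.41] F [-0.6   0.22  0.3 ] w 0.0855 pos [0.5755, -0.2487, 0.331]
delta [-0.0545, 0.0374, 0.1662] [-26.81, 28.47, -90.36] norms 0.179 98.5 t 2.35 q [-0.41, 0.28, 1.51, 0.0, 1.35, -0.41] F [-0.6   0.22  0.3 ] w 0.0855 pos [0.5755, -0.2487, 0.331]
delta [0.0074, 0.0336, 0.2547] [-26.81, 28.47, -90.36] norms 0.257 98.5 t 2.35 q [-0.41, 0.28, 1.51, 0.0, 1.35, -0.41] F [-0.6   0.22  0.3 ] w 0.0855 pos [0.5755, -0.2487, 0.331]
```

>>> send_rows:
  deltas: [-0.1175,0.0412,0.0762,-26.81,28.47,-90.36,-0.1175,0.0412,0.0762,-26.81,28.47,-90.36,-0.1175,0.0412,0.0762,-26.81,28.47,-90.36,-0.1175,0.0412,0.0762,-26.81,28.47,-90.36,-0.1175,0.0412,0.0762,-26.81,28.47,-90.36,-0.1175,0.0412,0.0762,-26.81,28.47,-90.36,-0.1175,0.0412,0.0762,-26.81,28.47,-90.36,-0.1175,0.0412,0.0762,-26.81,28.47,-90.36,-0.1175,0.0412,0.0762,-26.81,28.47,-90.36,-0.1175,0.0412,0.0762,-26.81,28.47,-90.36,-0.1175,0.0412,0.0762,-26.81,28.47,-90.36,-0.1175,0.0412,0.0762,-26.81,28.47,-90.36]
  fingers: 0.055

```text
time: 3.55
position: [0.4586, -0.2887, 0.2547]
tool_rot: [0.197, 0.68, 0.673, 0.212]
wrist_force: [0.7, 0.8, -0.4]
width: 0.0551
```

```bash
python3 - <<'E'
from h import *
T,s=pose()
p,d=imaging.capture("wrist"); cv2.imwrite("pics/wrist2.png",p[:,:,::-1]); np.savez("pics/wrist2.npz",p=p,d=d,T=T)
Rr=rackR()
for st in (.2,.09,-.018):
    delta(Rr,barA-Rr[:,2]*st)
E
```

```text
delta [-0.0013, 0.0002, -0.0008] [-1.2, 0.93, -3.1] norms 0.002 3.4 t 3.6 q [-0.84, 0.04, 2.12, 0.71, 0.71, -2.9] F [-0.28 -1.24 -1.26] w 0.0552 pos [0.4583, -0.2888, 0.2541]
delta [0.0006, 0.0024, 0.1092] [-1.2, 0.93, -3.1] norms 0.109 3.4 t 3.6 q [-0.84, 0.04, 2.12, 0.71, 0.71, -2.9] F [-0.28 -1.24 -1.26] w 0.0552 pos [0.4583, -0.2888, 0.2541]
delta [0.0024, 0.0046, 0.2171] [-1.2, 0.93, -3.1] norms 0.217 3.4 t 3.6 q [-0.84, 0.04, 2.12, 0.71, 0.71, -2.9] F [-0.28 -1.24 -1.26] w 0.0552 pos [0.4583, -0.2888, 0.2541]
```

View pics/wrist2.png

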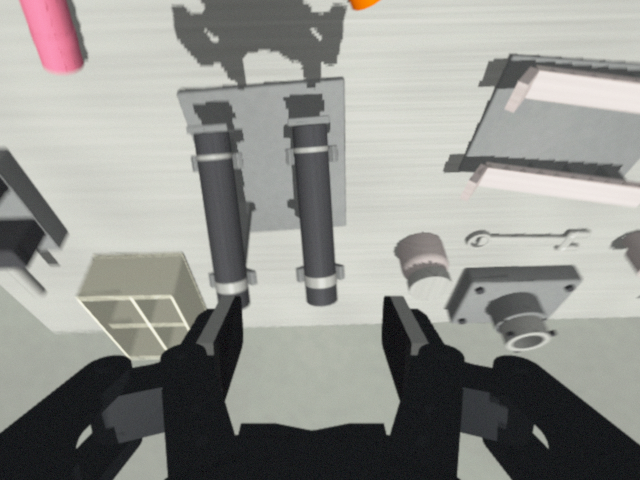

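>>> send_rows:
  deltas: [0,0,-0.02,0,0,94,0,0,-0.02,0,0,94,0,0,-0.02,0,0,94,0,0,-0.02,0,0,94,0,0,-0.02,0,0,94,0,0,-0.02,0,0,94,0,0,-0.02,0,0,94,0,0,-0.02,0,0,94,0,0,-0.02,0,0,94,0,0,-0.02,0,0,94,0,0,-0.02,0,0,94]

```text
time: 4.7
position: [0.4478, -0.2883, 0.2707]
tool_rot: [-0.021, 0.956, -0.035, 0.289]
wrist_force: [-0.9, 0.6, -0.4]
width: 0.055
```

```bash
sed -i 's/^def rackR(yaw=3.62):/def rackR(yaw=3.62):\n    return rackR0(yaw)@np.diag([-1,-1,1.])\ndef rackR0(yaw=3.62):/; s/^def bedTool(): return \(.*\)\[\[0,1,0\],\[1,0,0\],\[0,0,-1.\]\])/def bedTool(): return \1[[0,-1,0],[-1,0,0],[0,0,-1.]])/' h.py; python3 - <<'E'
from h import *
Rr=rackR(); print(np.linalg.det(bedTool()))
for st in (.2,.09,-.018):
    delta(Rr,barA-Rr[:,2]*st)
E
```

```text
1.0000000000000002
delta [-0.0001, 0.0021, 0.0189] [1.66, 0.2, 82.42] norms 0.019 82.4 t 4.7 q [-0.86, -0.0, 2.12, 0.68, 0.75, -1.23] F [-0.86  0.59 -0.42] w 0.055 pos [0.4478, -0.2883, 0.2707]
delta [0.0021, 0.0002, 0.1288] [1.66, 0.2, 82.42] norms 0.129 82.4 t 4.7 q [-0.86, -0.0, 2.12, 0.68, 0.75, -1.23] F [-0.86  0.59 -0.42] w 0.055 pos [0.4478, -0.2883, 0.2707]
delta [0.0042, -0.0017, 0.2368] [1.66, 0.2, 82.42] norms 0.237 82.4 t 4.7 q [-0.86, -0.0, 2.12, 0.68, 0.75, -1.23] F [-0.86  0.59 -0.42] w 0.055 pos [0.4478, -0.2883, 0.2707]
```

Rotate at stand-off first, then advance to 90 mm in the last rows.

>>> send_rows:
  deltas: [0,0.0021,0.0189,1.66,0.2,82.42,0,0.0021,0.0189,1.66,0.2,82.42,0,0.0021,0.0189,1.66,0.2,82.42,0,0.0021,0.0189,1.66,0.2,82.42,0,0.0021,0.0189,1.66,0.2,82.42,0,0.0021,0.0189,1.66,0.2,82.42,0,0.0021,0.0189,1.66,0.2,82.42,0,0.0021,0.0189,1.66,0.2,82.42,0,0.0021,0.0189,1.66,0.2,82.42,0.001,0.001,0.05,1.66,0.2,82.42,0.0015,0.0005,0.09,1.66,0.2,82.42,0.0021,0.0002,0.1288,1.66,0.2,82.42]

```text
time: 5.9
position: [0.5224, -0.2855, 0.1641]
tool_rot: [-0.219, 0.695, -0.654, 0.206]
wrist_force: [0.4, -0.0, 0.5]
width: 0.0551
```

```bash
python3 - <<'E'
from h import *
T,s=pose()
p,d=imaging.capture("wrist"); cv2.imwrite("pics/wrist3.png",p[:,:,::-1]); np.savez("pics/wrist3.npz",p=p,d=d,T=T)
Rr=rackR()
for st in (.09,-.018):
    delta(Rr,barA-Rr[:,2]*st)
E
```

```text
delta [0.0019, -0.0018, -0.0061] [0.28, 0.2, -0.22] norms 0.007 0.4 t 5.95 q [-0.74, 0.27, 2.13, 0.99, 0.52, -0.05] F [ 0.29  0.34 -3.84] w 0.055 pos [0.5228, -0.284, 0.1587]
delta [0.0023, -0.0023, 0.1019] [0.28, 0.2, -0.22] norms 0.102 0.4 t 5.95 q [-0.74, 0.27, 2.13, 0.99, 0.52, -0.05] F [ 0.29  0.34 -3.84] w 0.055 pos [0.5228, -0.284, 0.1587]
```

View pics/wrist3.png

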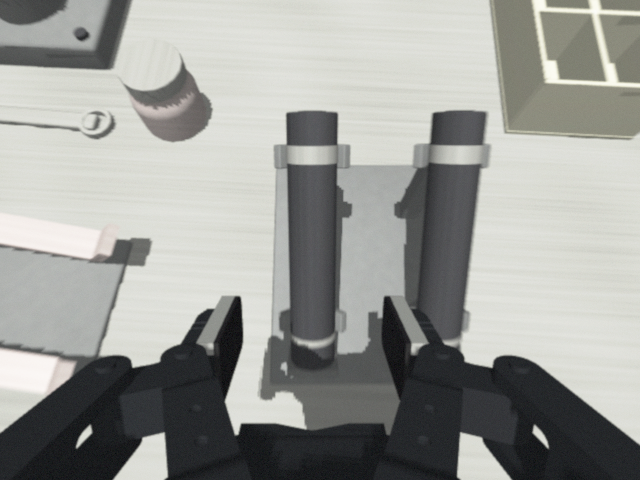

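>>> send_rows:
  deltas: [0.002,-0.002,0.03,0.28,0.2,-0.22,0.002,-0.002,0.055,0.28,0.2,-0.22,0.002,-0.002,0.075,0.28,0.2,-0.22,0.002,-0.002,0.092,0.28,0.2,-0.22,0.0023,-0.0023,0.101,0.28,0.2,-0.22,0.0023,-0.0023,0.102,0.28,0.2,-0.22,0.0023,-0.0023,0.102,0.28,0.2,-0.22]

```text
time: 6.65
position: [0.583, -0.2817, 0.0766]
tool_rot: [-0.219, 0.695, -0.653, 0.206]
wrist_force: [-0.3, -0.0, 0.0]
width: 0.0552
```

```bash
python3 - <<'E'
from h import *
T,s=pose()
p,d=imaging.capture("wrist"); cv2.imwrite("pics/wrist4.png",p[:,:,::-1]); np.savez("pics/wrist4.npz",p=p,d=d,T=T)
Rr=rackR()
for st in (.09,-.018):
    delta(Rr,barA-Rr[:,2]*st)
E
```

```text
delta [0.0001, 0.0004, -0.1075] [-0.03, -0.01, -0.01] norms 0.108 0.0 t 6.7 q [-0.65, 0.47, 2.08, 1.31, 0.4, -0.34] F [ 0.45 -1.09 -0.71] w 0.0552 pos [0.5829, -0.282, 0.0769]
delta [0.0001, 0.0004, 0.0005] [-0.03, -0.01, -0.01] norms 0.001 0.0 t 6.7 q [-0.65, 0.47, 2.08, 1.31, 0.4, -0.34] F [ 0.45 -1.09 -0.71] w 0.0552 pos [0.5829, -0.282, 0.0769]
```

View pics/wrist4.png

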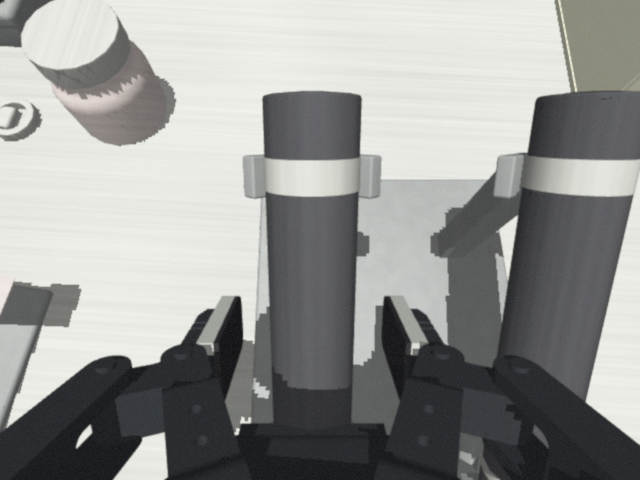

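>>> send_rows:
  deltas: [0,0,0,0,0,0,0,0,0,0,0,0,0,0,0,0,0,0,0,0,0,0,0,0,0,0,0,0,0,0,0,0,0,0,0,0]
  fingers: 0.02
  grip_force: 60

```text
time: 7.3
position: [0.5828, -0.2818, 0.078]
tool_rot: [-0.22, 0.695, -0.653, 0.206]
wrist_force: [-5.3, 3.7, 8.0]
width: 0.0281
```

>>> send_rows:
  deltas: [0,0,-0.012,0,0,0,0,0,-0.03,0,0,0,0,0,-0.055,0,0,0,0,0,-0.085,0,0,0,0,0,-0.11,0,0,0,0,0,-0.12,0,0,0,0,0,-0.12,0,0,0]

```text
time: 8.0
position: [0.5137, -0.2867, 0.1773]
tool_rot: [-0.22, 0.695, -0.653, 0.207]
wrist_force: [0.2, -0.7, -2.6]
width: 0.0287
```

```bash
cat > bar.py <<'E'
from h import *
from scipy.optimize import least_squares
def barfit(tag):
    """fit held bar in tool frame from scene & side & wrist"""
    T,s=pose(); out=[]
    for c in ["wrist","side","scene"]:
        p,d=imaging.capture(c); cv2.imwrite(f"pics/{c}_{tag}.png",p[:,:,::-1]); np.savez(f"pics/{c}_{tag}.npz",p=p,d=d,T=T)
        E,K=ext(c,T); W=cloud(d,E,K); L=(W-T[:3,3])@T[:3,:3]   # tool coords
        P=L[(abs(L[...,0])<.03)&(abs(L[...,1])<.10)&(L[...,1]**2>.018**2)&(L[...,2]>-.06)&(L[...,2]<.02)]
        if len(P)<60: print(c,"few",len(P)); continue
        q=np.array([0,-.0187,0,0.])
        def g(q,P):
            ax=np.array([q[2],1,q[3]]);ax/=np.linalg.norm(ax); v=P-[q[0],0,q[1]]
            return np.linalg.norm(np.cross(v,ax),axis=1)-.015
        for th in (.012,.008,.005,.004,.004):
            m=abs(g(q,P))<th
            if m.sum()<40: break
            q=least_squares(g,q,args=(P[m],),loss="soft_l1",f_scale=.002).x
        m=abs(g(q,P))<.004
        print(c,m.sum(),"x0,z0",q[:2].round(4),"slopes deg x,z",np.degrees(q[2:]).round(2),"y ext",np.percentile(P[m][:,1],[.5,99.5]).round(4) if m.sum() else "")
E
python3 - <<'E'
from bar import *
barfit("lift1")
E
```

```text
wrist 21260 x0,z0 [ 0.0006 -0.0163] slopes deg x,z [ 0.02 -0.03] y ext [-0.0806  0.0294]
side 1204 x0,z0 [ 0.0007 -0.0153] slopes deg x,z [-0.03 -0.14] y ext [-0.079   0.0792]
scene 538 x0,z0 [-0.0004 -0.014 ] slopes deg x,z [ 0.12 -0.26] y ext [-0.0824  0.0793]
```

```bash
cat >> h.py <<'E'
def tcp_for(c,off,Rt): return np.array(c)-Rt@np.array(off)
OFF=[.0005,-.0005,-.016]
E
python3 - <<'E'
from h import *
Rt=bedTool()
for z in (110,60,18): 
    delta(Rt,tcp_for(bed(0,11,z),OFF,Rt))
E
```

```text
delta [-0.1785, 0.0035, 0.062] [-34.34, -5.03, 10.76] norms 0.189 36.3 t 8.15 q [-0.76, 0.23, 2.13, 0.95, 0.54, -0.03] F [ 0.62  0.38 -3.57] w 0.0283 pos [0.5139, -0.2859, 0.1753]
delta [-0.1853, 0.0311, 0.1032] [-34.34, -5.03, 10.76] norms 0.214 36.3 t 8.15 q [-0.76, 0.23, 2.13, 0.95, 0.54, -0.03] F [ 0.62  0.38 -3.57] w 0.0283 pos [0.5139, -0.2859, 0.1753]
delta [-0.191, 0.0543, 0.1377] [-34.34, -5.03, 10.76] norms 0.242 36.3 t 8.15 q [-0.76, 0.23, 2.13, 0.95, 0.54, -0.03] F [ 0.62  0.38 -3.57] w 0.0283 pos [0.5139, -0.2859, 0.1753]
```

>>> send_rows:
  deltas: [-0.045,0.001,0.01,-8,-1.2,2.5,-0.09,0.002,0.025,-16,-2.4,5,-0.135,0.003,0.045,-24,-3.6,7.5,-0.1785,0.0035,0.062,-32,-4.7,10,-0.1785,0.0035,0.062,-34.34,-5.03,10.76,-0.182,0.018,0.084,-34.34,-5.03,10.76,-0.1853,0.0311,0.1032,-34.34,-5.03,10.76,-0.1853,0.0311,0.1032,-34.34,-5.03,10.76,-0.1853,0.0311,0.1032,-34.34,-5.03,10.76]

```text
time: 9.05
position: [0.5354, -0.0982, 0.0721]
tool_rot: [0.051, -0.674, 0.735, 0.048]
wrist_force: [0.2, 0.9, -3.5]
width: 0.028
```

```bash
python3 - <<'E'
from bar import *
Rt=bedTool()
barfit("hov1")
for z in (60,25,18,15): 
    delta(Rt,tcp_for(bed(0,11,z),OFF,Rt))
E
```

```text
wrist 21275 x0,z0 [ 0.0006 -0.0168] slopes deg x,z [ 0.04 -0.02] y ext [-0.0807  0.0294]
side 562 x0,z0 [ 0.0017 -0.0172] slopes deg x,z [0.05 0.  ] y ext [-0.08    0.0797]
scene 679 x0,z0 [ 0.001  -0.0177] slopes deg x,z [-0.21  0.1 ] y ext [-0.0827  0.0766]
delta [-0.0006, 0.0002, 0.001] [-0.11, -0.01, -0.05] norms 0.001 0.1 t 9.2 q [-0.27, 0.45, 1.92, 0.19, 0.81, 1.25] F [ 0.53 -0.13 -3.2 ] w 0.0283 pos [0.5361, -0.0995, 0.0741]
delta [-0.0006, 0.0003, 0.036] [-0.11, -0.01, -0.05] norms 0.036 0.1 t 9.2 q [-0.27, 0.45, 1.92, 0.19, 0.81, 1.25] F [ 0.53 -0.13 -3.2 ] w 0.0283 pos [0.5361, -0.0995, 0.0741]
delta [-0.0006, 0.0003, 0.043] [-0.11, -0.01, -0.05] norms 0.043 0.1 t 9.2 q [-0.27, 0.45, 1.92, 0.19, 0.81, 1.25] F [ 0.53 -0.13 -3.2 ] w 0.0283 pos [0.5361, -0.0995, 0.0741]
delta [-0.0006, 0.0003, 0.046] [-0.11, -0.01, -0.05] norms 0.046 0.1 t 9.2 q [-0.27, 0.45, 1.92, 0.19, 0.81, 1.25] F [ 0.53 -0.13 -3.2 ] w 0.0283 pos [0.5361, -0.0995, 0.0741]
```

View pics/side_hov1.png

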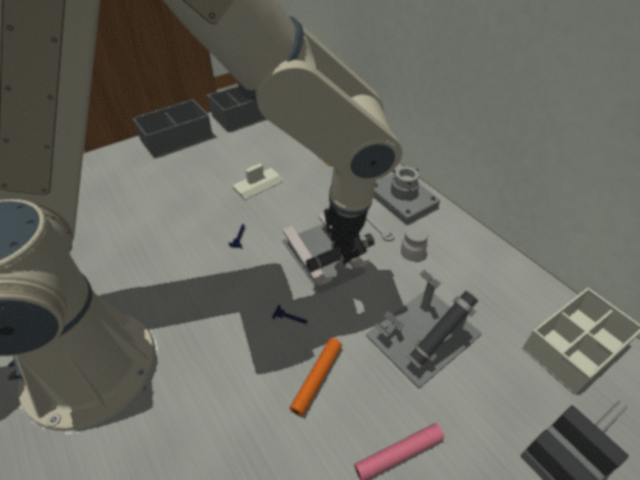

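View pics/wrist_hov1.png

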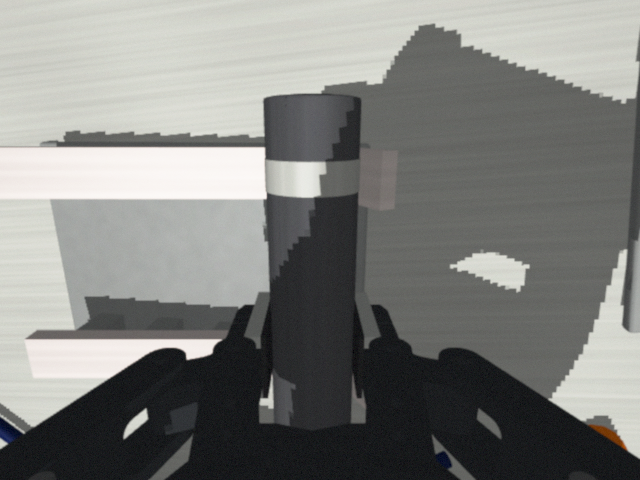

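>>> send_rows:
  deltas: [-0.0006,0,0.015,0,0,0,-0.0006,0,0.027,0,0,0,-0.0006,0,0.035,0,0,0,-0.0006,0,0.039,0,0,0,-0.0006,0,0.041,0,0,0,-0.0006,0,0.041,0,0,0]

```text
time: 9.8
position: [0.5368, -0.0932, 0.0336]
tool_rot: [0.052, -0.674, 0.736, 0.046]
wrist_force: [-0.1, -0.9, -2.6]
width: 0.0284
```

>>> send_rows:
  deltas: [0,0,0.0015,0,0,0,0,0,0.003,0,0,0]

```text
time: 10.0
position: [0.5372, -0.0929, 0.0308]
tool_rot: [0.052, -0.674, 0.736, 0.046]
wrist_force: [-0.5, -0.4, -3.1]
width: 0.0285
```

```bash
python3 - <<'E'
from bar import *
Rt=bedTool()
barfit("dn1")
delta(Rt,tcp_for(bed(0,11,15),OFF,Rt))
E
```

```text
wrist 21944 x0,z0 [ 0.0009 -0.0167] slopes deg x,z [0.18 0.  ] y ext [-0.0806  0.038 ]
side 547 x0,z0 [ 0.0015 -0.0157] slopes deg x,z [ 0.24 -0.23] y ext [-0.0793  0.0805]
scene 686 x0,z0 [ 0.0003 -0.0153] slopes deg x,z [-0.04 -0.22] y ext [-0.0811  0.0775]
delta [-0.0, 0.0004, 0.0021] [-0.11, -0.01, -0.04] norms 0.002 0.1 t 10.15 q [-0.26, 0.52, 1.93, 0.21, 0.72, 1.24] F [ 0.16  0.01 -3.87] w 0.0282 pos [0.5369, -0.0928, 0.0307]
```

>>> send_rows:
  deltas: [0,0,0.001,0,0,0,0,0,0.002,0,0,0]

```text
time: 10.35
position: [0.5369, -0.0925, 0.0287]
tool_rot: [0.052, -0.674, 0.736, 0.046]
wrist_force: [0.7, -0.3, -3.6]
width: 0.0283
```

>>> send_rows:
  deltas: [0,0,0.0005,0,0,0,0,0,0.001,0,0,0]

```text
time: 10.55
position: [0.537, -0.0924, 0.0278]
tool_rot: [0.052, -0.674, 0.736, 0.046]
wrist_force: [-2.2, -0.6, 5.9]
width: 0.028
```

>>> send_rows:
  deltas: [0,0,-0.0005,0,0,0,0,0,-0.0005,0,0,0,0,0,-0.0005,0,0,0,0,0,-0.0005,0,0,0]
  fingers: 0.04

```text
time: 10.95
position: [0.5371, -0.0925, 0.0285]
tool_rot: [0.052, -0.674, 0.736, 0.046]
wrist_force: [-0.3, 0.1, -0.1]
width: 0.04
```

```bash
python3 - <<'E'
from bar import *
Rt=bedTool()
barfit("rel1")
print(Rt.T@(bed(0,8.7,15)-pose()[0][:3,3]))
E
```

```text
wrist 22202 x0,z0 [ 0.0034 -0.0162] slopes deg x,z [ 0.13 -0.06] y ext [-0.0806  0.0374]
side 553 x0,z0 [ 0.0039 -0.0154] slopes deg x,z [ 0.16 -0.19] y ext [-0.0789  0.0804]
scene 673 x0,z0 [ 0.0027 -0.0152] slopes deg x,z [-0.01 -0.07] y ext [-0.0818  0.0773]
[ 2.81018314e-03  2.47642230e-05 -1.62682321e-02]
```

View pics/wrist_rel1.png

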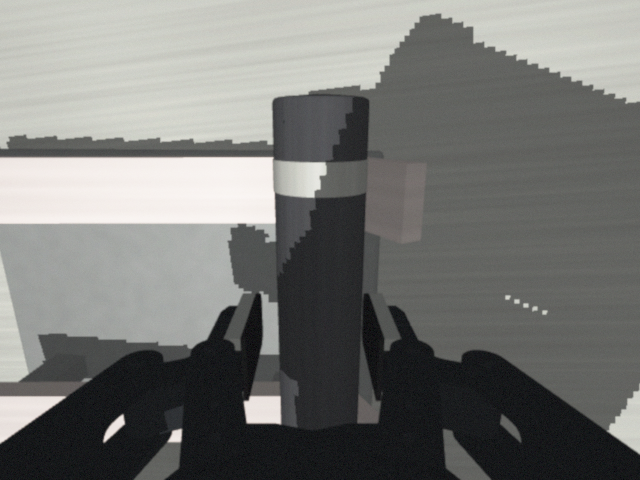

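>>> send_rows:
  deltas: [0.003,0,-0.005,0,0,0,0.003,0,-0.02,0,0,0,0.003,0,-0.05,0,0,0,0.003,0,-0.09,0,0,0,0.003,0,-0.13,0,0,0]
  fingers: 0.05

```text
time: 11.6
position: [0.5345, -0.1138, 0.159]
tool_rot: [0.052, -0.674, 0.736, 0.046]
wrist_force: [-0.0, -0.2, -0.3]
width: 0.0503
```

```bash
python3 - <<'E'
from bar import *
Rr=rackR()
for st in (.15,.08,-.018):
    delta(Rr,barB-Rr[:,2]*st)
E
```

```text
delta [0.2509, 0.0193, -0.0906] [34.16, 5.06, -10.82] norms 0.267 36.2 t 11.6 q [-0.3, 0.33, 1.86, 0.16, 0.99, 1.27] F [-0.04 -0.16 -0.32] w 0.0503 pos [0.5345, -0.1138, 0.159]
delta [0.2529, -0.0203, -0.0329] [34.16, 5.06, -10.82] norms 0.256 36.2 t 11.6 q [-0.3, 0.33, 1.86, 0.16, 0.99, 1.27] F [-0.04 -0.16 -0.32] w 0.0503 pos [0.5345, -0.1138, 0.159]
delta [0.2556, -0.0757, 0.0478] [34.16, 5.06, -10.82] norms 0.271 36.2 t 11.6 q [-0.3, 0.33, 1.86, 0.16, 0.99, 1.27] F [-0.04 -0.16 -0.32] w 0.0503 pos [0.5345, -0.1138, 0.159]
```

>>> send_rows:
  deltas: [0.03,0.003,-0.035,8,1.2,-2.6,0.075,0.006,-0.06,16,2.4,-5.2,0.12,0.01,-0.08,24,3.6,-7.8,0.165,0.015,-0.0906,32,4.8,-10.2,0.21,0.0193,-0.0906,34.16,5.06,-10.82,0.2509,0.0193,-0.0906,34.16,5.06,-10.82,0.2509,0.0193,-0.0906,34.16,5.06,-10.82,0.252,0,-0.062,34.16,5.06,-10.82,0.2529,-0.0203,-0.0329,34.16,5.06,-10.82,0.2529,-0.0203,-0.0329,34.16,5.06,-10.82,0.2529,-0.0203,-0.0329,34.16,5.06,-10.82]

```text
time: 12.7
position: [0.5322, -0.3691, 0.157]
tool_rot: [-0.22, 0.696, -0.652, 0.205]
wrist_force: [-0.6, -0.5, 0.5]
width: 0.0501
```

```bash
python3 - <<'E'
from h import *
T,s=pose()
p,d=imaging.capture("wrist"); cv2.imwrite("pics/wrist5.png",p[:,:,::-1]); np.savez("pics/wrist5.npz",p=p,d=d,T=T)
Rr=rackR()
for st in (.08,-.018):
    delta(Rr,barB-Rr[:,2]*st)
E
```

```text
delta [0.0, 0.0008, 0.0011] [-0.05, -0.0, 0.06] norms 0.001 0.1 t 12.75 q [-0.85, 0.35, 1.99, 0.93, 0.6, -0.08] F [ 0.26 -0.34  0.59] w 0.0501 pos [0.5323, -0.3696, 0.1579]
delta [0.0, 0.0009, 0.0991] [-0.05, -0.0, 0.06] norms 0.099 0.1 t 12.75 q [-0.85, 0.35, 1.99, 0.93, 0.6, -0.08] F [ 0.26 -0.34  0.59] w 0.0501 pos [0.5323, -0.3696, 0.1579]
```

View pics/wrist5.png

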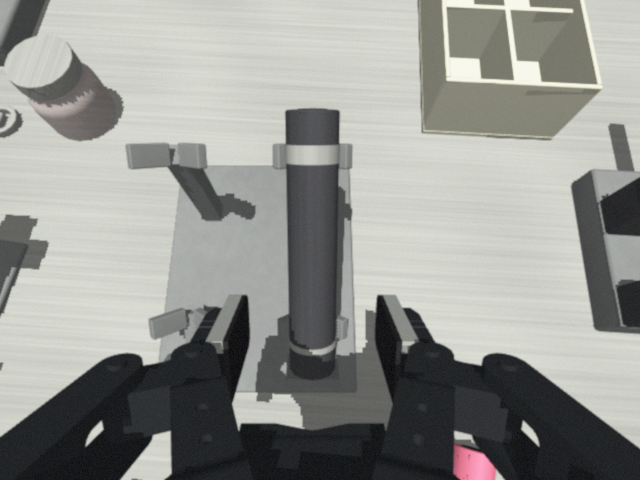

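>>> send_rows:
  deltas: [0,0.001,0.03,0,0,0,0,0.001,0.055,0,0,0,0,0.001,0.075,0,0,0,0,0.001,0.09,0,0,0,0,0.001,0.097,0,0,0,0,0.001,0.097,0,0,0,0,0.001,0.097,0,0,0]

```text
time: 13.45
position: [0.5871, -0.3664, 0.0793]
tool_rot: [-0.219, 0.696, -0.652, 0.207]
wrist_force: [1.1, 0.1, -0.6]
width: 0.0497
```

>>> send_rows:
  deltas: [0,0,0,0,0,0,0,0,0,0,0,0,0,0,0,0,0,0,0,0,0,0,0,0,0,0,0,0,0,0]
  fingers: 0.02
  grip_force: 60

```text
time: 13.95
position: [0.5869, -0.3657, 0.0808]
tool_rot: [-0.22, 0.696, -0.652, 0.207]
wrist_force: [-7.2, 5.0, 11.5]
width: 0.028
```

>>> send_rows:
  deltas: [0,0,-0.012,0,0,0,0,0,-0.03,0,0,0,0,0,-0.055,0,0,0,0,0,-0.085,0,0,0,0,0,-0.115,0,0,0,0,0,-0.14,0,0,0,0,0,-0.14,0,0,0]

```text
time: 14.65
position: [0.5052, -0.3722, 0.1983]
tool_rot: [-0.22, 0.695, -0.652, 0.209]
wrist_force: [-0.3, 0.6, -3.7]
width: 0.028
```

```bash
python3 - <<'E'
from bar import *
barfit("lift2")
Rt=bedTool()
for z in (130,60,18): 
    delta(Rt,tcp_for(bed(0,64,z),OFF,Rt))
E
```

```text
wrist 20547 x0,z0 [ 0.0006 -0.0133] slopes deg x,z [-0.03 -0.11] y ext [-0.0801  0.0321]
side 1393 x0,z0 [ 0.0005 -0.0117] slopes deg x,z [-0.14 -0.14] y ext [-0.078   0.0804]
scene 498 x0,z0 [-0.0006 -0.0098] slopes deg x,z [ 0.03 -0.05] y ext [-0.0804  0.081 ]
delta [-0.3118, -0.0184, 0.0677] [-34.44, -5.09, 10.89] norms 0.32 36.5 t 14.8 q [-0.9, 0.28, 2.0, 0.86, 0.67, -0.03] F [ 0.27  0.08 -3.38] w 0.028 pos [0.506, -0.3707, 0.1948]
delta [-0.3214, 0.0203, 0.1252] [-34.44, -5.09, 10.89] norms 0.346 36.5 t 14.8 q [-0.9, 0.28, 2.0, 0.86, 0.67, -0.03] F [ 0.27  0.08 -3.38] w 0.028 pos [0.506, -0.3707, 0.1948]
delta [-0.3272, 0.0435, 0.1597] [-34.44, -5.09, 10.89] norms 0.367 36.5 t 14.8 q [-0.9, 0.28, 2.0, 0.86, 0.67, -0.03] F [ 0.27  0.08 -3.38] w 0.028 pos [0.506, -0.3707, 0.1948]
```

>>> send_rows:
  deltas: [-0.04,-0.002,0,-5,-0.7,1.5,-0.085,-0.005,0.005,-12,-1.7,3.6,-0.13,-0.008,0.015,-19,-2.7,5.7,-0.175,-0.011,0.03,-26,-3.8,7.9,-0.22,-0.014,0.045,-33,-4.8,10,-0.265,-0.017,0.058,-34.44,-5.09,10.89,-0.3118,-0.0184,0.0677,-34.44,-5.09,10.89,-0.3118,-0.0184,0.0677,-34.44,-5.09,10.89,-0.316,0,0.097,-34.44,-5.09,10.89,-0.3214,0.0203,0.1252,-34.44,-5.09,10.89,-0.3214,0.0203,0.1252,-34.44,-5.09,10.89,-0.3214,0.0203,0.1252,-34.44,-5.09,10.89]

```text
time: 16.0
position: [0.5399, -0.046, 0.0797]
tool_rot: [0.051, -0.674, 0.735, 0.048]
wrist_force: [0.5, 0.1, -3.1]
width: 0.0282
```

```bash
sed -i 's/^OFF=.*/OFF=[.0005,0,-.013]/' h.py; python3 - <<'E'
from bar import *
barfit("hov2")
Rt=bedTool()
for z in (60,20,15): 
    delta(Rt,tcp_for(bed(0,64,z),OFF,Rt))
E
```

```text
wrist 20541 x0,z0 [ 0.0005 -0.0137] slopes deg x,z [-0.02 -0.12] y ext [-0.0801  0.0322]
side 528 x0,z0 [ 0.0016 -0.0141] slopes deg x,z [-0.14 -0.06] y ext [-0.0797  0.0796]
scene 737 x0,z0 [ 0.0008 -0.0149] slopes deg x,z [0.04 0.11] y ext [-0.083   0.0761]
delta [-0.0002, 0.0008, -0.0015] [-0.14, -0.0, -0.01] norms 0.002 0.1 t 16.15 q [-0.18, 0.43, 1.93, 0.19, 0.81, 1.35] F [ 0.63 -0.29 -3.57] w 0.028 pos [0.5418, -0.047, 0.082]
delta [-0.0002, 0.0009, 0.0385] [-0.14, -0.0, -0.01] norms 0.038 0.1 t 16.15 q [-0.18, 0.43, 1.93, 0.19, 0.81, 1.35] F [ 0.63 -0.29 -3.57] w 0.028 pos [0.5418, -0.047, 0.082]
delta [-0.0002, 0.0009, 0.0435] [-0.14, -0.0, -0.01] norms 0.043 0.1 t 16.15 q [-0.18, 0.43, 1.93, 0.19, 0.81, 1.35] F [ 0.63 -0.29 -3.57] w 0.028 pos [0.5418, -0.047, 0.082]
```

View pics/wrist_hov2.png

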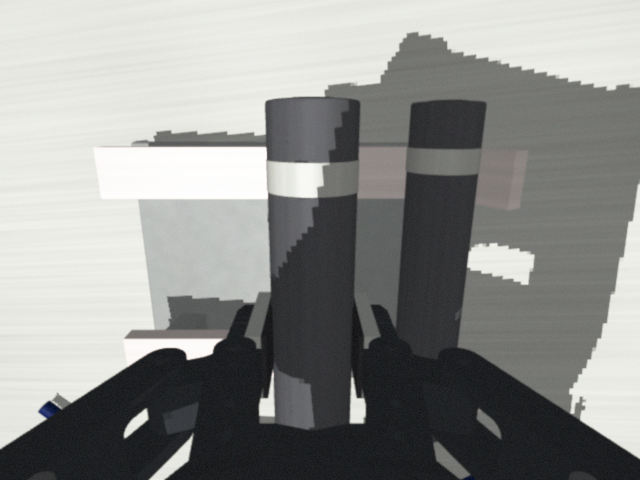

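>>> send_rows:
  deltas: [0,0,0.012,0,0,0,0,0,0.022,0,0,0,0,0,0.03,0,0,0,0,0,0.036,0,0,0,0,0,0.0385,0,0,0,0,0,0.04,0,0,0]

```text
time: 16.75
position: [0.5422, -0.0414, 0.0419]
tool_rot: [0.052, -0.674, 0.736, 0.046]
wrist_force: [0.7, 0.1, -4.7]
width: 0.028
```

>>> send_rows:
  deltas: [0,0,0.001,0,0,0,0,0,0.0025,0,0,0]

```text
time: 16.95
position: [0.5424, -0.041, 0.0396]
tool_rot: [0.052, -0.674, 0.736, 0.046]
wrist_force: [0.5, 0.1, -3.3]
width: 0.0281
```

>>> send_rows:
  deltas: [0,0,0.0005,0,0,0,0,0,0.001,0,0,0]

```text
time: 17.15
position: [0.5426, -0.0409, 0.0387]
tool_rot: [0.052, -0.674, 0.736, 0.046]
wrist_force: [0.2, -0.8, -3.0]
width: 0.0277
```

>>> send_rows:
  deltas: [0,0,0.0005,0,0,0,0,0,0.001,0,0,0]

```text
time: 17.35
position: [0.5427, -0.0409, 0.0382]
tool_rot: [0.052, -0.674, 0.736, 0.046]
wrist_force: [-3.9, -1.8, 9.0]
width: 0.0282
```

```bash
python3 - <<'E'
from bar import *
barfit("dn2")
Rt=bedTool()
delta(Rt,tcp_for(bed(0,64,15),OFF,Rt))
E
```

```text
wrist 20550 x0,z0 [ 0.0005 -0.0138] slopes deg x,z [-0.04 -0.11] y ext [-0.0801  0.0322]
side 523 x0,z0 [ 0.0016 -0.013 ] slopes deg x,z [ 0.   -0.02] y ext [-0.0786  0.0803]
scene 748 x0,z0 [ 0.0001 -0.0127] slopes deg x,z [-0.08 -0.18] y ext [-0.0814  0.078 ]
delta [-0.0002, 0.0012, -0.0008] [-0.16, -0.0, -0.0] norms 0.001 0.2 t 17.5 q [-0.17, 0.5, 1.94, 0.21, 0.72, 1.33] F [-2.7  -0.88  4.64] w 0.0281 pos [0.5427, -0.0408, 0.0382]
```

>>> send_rows:
  deltas: [0,0,-0.0005,0,0,0,0,0,-0.0005,0,0,0,0,0,-0.0005,0,0,0]
  fingers: 0.034
  grip_force: 20

```text
time: 17.8
position: [0.5431, -0.0411, 0.0388]
tool_rot: [0.053, -0.674, 0.736, 0.046]
wrist_force: [0.8, -1.6, 0.8]
width: 0.0338
```

>>> send_rows:
  deltas: [0.001,0,0,0,0,0,0.002,0,0,0,0,0,0.003,0,0,0,0,0,0.004,0,0,0,0,0,0.005,0,0,0,0,0,0.005,0,0,0,0,0]

```text
time: 18.4
position: [0.5427, -0.0462, 0.0381]
tool_rot: [0.053, -0.674, 0.736, 0.046]
wrist_force: [-0.5, -0.8, -0.0]
width: 0.0336
```

```bash
python3 - <<'E'
from bar import *
barfit("rel2")
Rt=bedTool()
print((bedR().T@(pose()[0][:3,3]-BO)).round(4))
delta(Rt,tcp_for(bed(0,64,15),OFF,Rt))
E
```

```text
wrist 20341 x0,z0 [ 0.0026 -0.0132] slopes deg x,z [-0.04 -0.16] y ext [-0.0798  0.0326]
side 519 x0,z0 [ 0.0036 -0.0121] slopes deg x,z [-0.08 -0.18] y ext [-0.0785  0.0805]
scene 741 x0,z0 [ 0.002 -0.012] slopes deg x,z [ 0.04 -0.2 ] y ext [-0.0809  0.0778]
[0.0016 0.0591 0.0019]
delta [-0.0054, 0.0016, -0.0001] [-0.21, -0.02, 0.0] norms 0.006 0.2 t 18.55 q [-0.17, 0.5, 1.94, 0.21, 0.72, 1.32] F [ 0.13 -1.36  0.49] w 0.0339 pos [0.5427, -0.0461, 0.0382]
```

View pics/wrist_rel2.png

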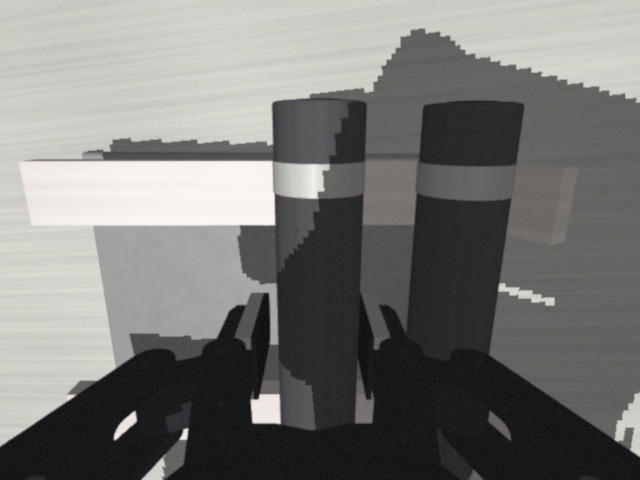

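>>> send_rows:
  deltas: [0.0005,0,0,0,0,0,0.001,0,0,0,0,0,0.0015,0,0,0,0,0,0.002,0,0,0,0,0]

```text
time: 18.95
position: [0.5425, -0.048, 0.0379]
tool_rot: [0.053, -0.674, 0.736, 0.046]
wrist_force: [-0.0, -0.3, -0.4]
width: 0.0341
```

>>> send_rows:
  deltas: [0.0005,0,0,0,0,0,0.001,0,0,0,0,0,0.0015,0,0,0,0,0]

```text
time: 19.25
position: [0.5424, -0.0496, 0.0377]
tool_rot: [0.053, -0.674, 0.736, 0.046]
wrist_force: [-0.5, -0.9, -0.7]
width: 0.0342
```

>>> send_rows:
  deltas: [0.0004,0,0,0,0,0,0.0008,0,0,0,0,0,0.0012,0,0,0,0,0,0.0016,0,0,0,0,0]

```text
time: 19.65
position: [0.5423, -0.0508, 0.0375]
tool_rot: [0.053, -0.674, 0.736, 0.046]
wrist_force: [0.7, 5.2, 0.8]
width: 0.0336
```

>>> send_rows:
  deltas: [0.0004,0,0,0,0,0,0.0008,0,0,0,0,0,0.0012,0,0,0,0,0,0.0016,0,0,0,0,0]

```text
time: 20.05
position: [0.5423, -0.0511, 0.0376]
tool_rot: [0.053, -0.673, 0.736, 0.047]
wrist_force: [1.2, 13.0, 4.0]
width: 0.0339
```

```bash
python3 - <<'E'
from bar import *
barfit("rel3")
print((bedR().T@(pose()[0][:3,3]-BO)).round(4),manip.sense()["wrist_force"])
E
```

```text
wrist 20253 x0,z0 [ 0.0024 -0.013 ] slopes deg x,z [ 0.03 -0.14] y ext [-0.0797  0.0329]
side 531 x0,z0 [ 0.0034 -0.012 ] slopes deg x,z [ 0.13 -0.04] y ext [-0.0792  0.0811]
scene 726 x0,z0 [ 0.0021 -0.0118] slopes deg x,z [ 0.23 -0.19] y ext [-0.0808  0.0785]
[0.0016 0.0541 0.0021] [ 1.12491474 11.84738056  3.48611   ]
```

View pics/wrist_rel3.png

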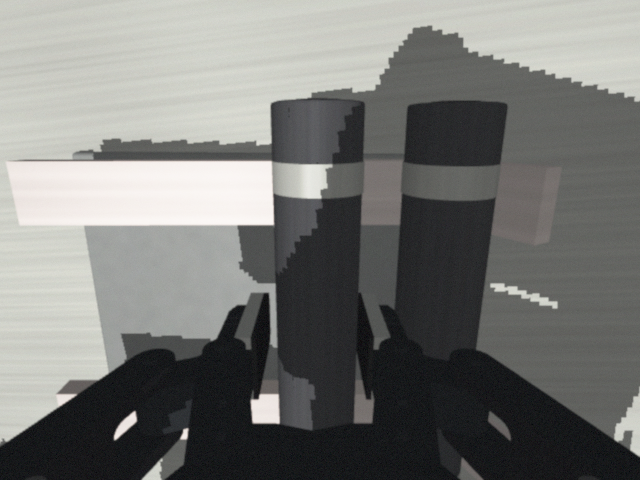

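>>> send_rows:
  deltas: [-0.0022,0,0,0,0,0,-0.0022,0,-0.002,0,0,0,-0.0022,0,-0.005,0,0,0,-0.0022,0,-0.009,0,0,0,-0.0022,0,-0.013,0,0,0,-0.0022,0,-0.017,0,0,0,-0.0022,0,-0.021,0,0,0,-0.0022,0,-0.025,0,0,0,-0.0022,0,-0.035,0,0,0,-0.0022,0,-0.05,0,0,0,-0.0022,0,-0.08,0,0,0]

```text
time: 21.3
position: [0.5398, -0.0599, 0.1167]
tool_rot: [0.052, -0.674, 0.736, 0.048]
wrist_force: [0.0, -0.9, -0.4]
width: 0.0337
```

```bash
python3 - <<'E'
from h import *
T,s=pose(); print(s["wrist_force"],s["time"])
for c in ["wrist","side","scene"]:
    p,d=imaging.capture(c); cv2.imwrite(f"pics/{c}6.png",p[:,:,::-1]); np.savez(f"pics/{c}6.npz",p=p,d=d,T=T)
    E,K=ext(c,T); B=(cloud(d,E,K)-BO)@bedR()
    m=(abs(B[...,0])<.08)&(B[...,2]>.02)&(B[...,2]<.033)&(B[...,1]>-.03)&(B[...,1]<.12)
    # crest: z profile by y
    P=B[m]
    for lo in np.arange(0,.07,.004):
        q=P[(P[:,1]>=lo)&(P[:,1]<lo+.004)]
        if len(q)>15: print(c,round(lo+.002,3),len(q),np.median(q[:,2]).round(4))
E
```

```text
[ 0.00702241 -0.88091413 -0.41444953] 21.3
wrist 0.002 1546 0.0284
wrist 0.006 1571 0.0299
wrist 0.01 1606 0.0299
wrist 0.014 1652 0.029
wrist 0.018 1727 0.0267
wrist 0.022 1154 0.0226
wrist 0.026 974 0.0235
wrist 0.03 1507 0.0273
wrist 0.034 2023 0.0293
wrist 0.038 2136 0.03
wrist 0.042 2188 0.0296
wrist 0.046 2158 0.0281
wrist 0.05 2086 0.0246
wrist 0.054 253 0.0207
side 0.002 126 0.0279
side 0.006 119 0.029
side 0.01 103 0.0286
side 0.014 68 0.0276
side 0.018 48 0.0254
side 0.022 28 0.0214
side 0.026 160 0.0239
side 0.03 122 0.0267
side 0.034 119 0.0283
side 0.038 110 0.0288
side 0.042 85 0.0283
side 0.046 54 0.0264
side 0.05 21 0.023
scene 0.006 38 0.0284
scene 0.01 61 0.0286
scene 0.014 93 0.0274
scene 0.018 139 0.0253
scene 0.022 76 0.0236
scene 0.034 27 0.0279
scene 0.038 48 0.0285
scene 0.042 93 0.0283
scene 0.046 120 0.0264
scene 0.05 134 0.024
scene 0.054 64 0.022
```

View pics/wrist6.png

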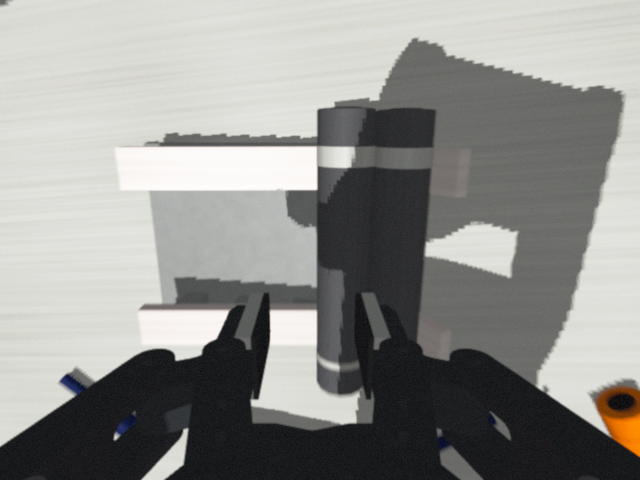

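```bash
python3 - <<'E'
from h import *
for c in ["scene","side"]:
    z=np.load(f"pics/{c}6.npz"); E,K=ext(c); W=cloud(z["d"],E,K)
    m=(W[...,0]>.42)&(W[...,0]<.68)&(W[...,1]>.2)&(W[...,1]<.43)
    f=W[m&(W[...,2]>.03)&(W[...,2]<.062)]; b=W[m&(W[...,2]>.008)&(W[...,2]<.062)]
    for nm,P in (("fin",f),("body",b)):
        (x,y),wh,a=cv2.minAreaRect((P[:,:2]*1000).astype(np.float32)); print(c,nm,len(P),round(x,1),round(y,1),np.round(wh,1),round(a,1),P[:,2].max().round(4))
    t=f[f[:,2]>np.percentile(f[:,2],99)-.004]; print(" fin top",t.mean(0).round(4),len(t))
Rt=bedTool(); v=np.array([[0,-1,0],[-1,0,0],[0,0,-1.]]); 
delta(v,[.55,.29,.22])
E
```

```text
scene fin 421 550.4 316.9 [50.5 16.2] 3.7 0.0584
scene body 1966 550.7 307.7 [132.9  60.1] 3.2 0.0584
 fin top [0.5506 0.3171 0.0555] 170
side fin 177 547.3 312.2 [51.5 17.6] 3.6 0.0581
side body 781 548.2 303.7 [131.9  63.9] 3.3 0.0581
 fin top [0.5472 0.3122 0.0553] 53
delta [-0.3606, 0.0231, -0.0505] [-0.77, 8.07, -5.05] norms 0.365 9.6 t 21.45 q [-0.2, 0.37, 1.9, 0.18, 0.89, 1.34] F [ 0.53 -0.02 -0.74] w 0.0336 pos [0.5427, -0.0606, 0.1194]
```

```bash
cat >> h.py <<'E'
def vert(yaw): return R.from_euler("z",yaw,degrees=True).as_matrix()@np.array([[0,-1,0],[-1,0,0],[0,0,-1.]])
E
python3 - <<'E'
from h import *
for z in (.15,.026): delta(vert(3.4),[.549,.3145,z])
E
```

```text
delta [-0.3748, 0.0267, 0.0222] [-1.01, 8.05, -8.44] norms 0.376 11.7 t 21.45 q [-0.2, 0.37, 1.9, 0.18, 0.89, 1.34] F [ 0.53 -0.02 -0.74] w 0.0336 pos [0.5427, -0.0606, 0.1194]
delta [-0.3574, 0.0276, 0.145] [-1.01, 8.05, -8.44] norms 0.387 11.7 t 21.45 q [-0.2, 0.37, 1.9, 0.18, 0.89, 1.34] F [ 0.53 -0.02 -0.74] w 0.0336 pos [0.5427, -0.0606, 0.1194]
```

>>> send_rows:
  deltas: [-0.045,0.003,0,-0.1,1,-1,-0.095,0.006,0.003,-0.3,2,-2,-0.145,0.01,0.007,-0.5,4,-4,-0.195,0.014,0.011,-0.7,6,-6,-0.245,0.017,0.015,-1.01,8.05,-8.44,-0.295,0.021,0.018,-1.01,8.05,-8.44,-0.345,0.025,0.021,-1.01,8.05,-8.44,-0.3748,0.0267,0.0222,-1.01,8.05,-8.44,-0.3748,0.0267,0.0222,-1.01,8.05,-8.44,-0.3748,0.0267,0.0222,-1.01,8.05,-8.44,-0.3748,0.0267,0.0222,-1.01,8.05,-8.44]
  fingers: 0.04

```text
time: 22.55
position: [0.5485, 0.3132, 0.1493]
tool_rot: [0.001, 0.728, -0.686, -0.0]
wrist_force: [-0.4, -0.3, -0.1]
width: 0.04
```

```bash
python3 - <<'E'
from h import *
T,s=pose()
p,d=imaging.capture("wrist"); cv2.imwrite("pics/wrist7.png",p[:,:,::-1])
E,K=ext("wrist",T); W=cloud(d,E,K)
m=(W[...,0]>.45)&(W[...,0]<.64)&(W[...,1]>.22)&(W[...,1]<.40)
L=(W-T[:3,3])@T[:3,:3]; m&=L[...,2]>.03   # beyond fingers
for nm,lo in (("fin",.045),("body",.008)):
    P=W[m&(W[...,2]>lo)&(W[...,2]<.063)]
    (x,y),wh,a=cv2.minAreaRect((P[:,:2]*1000).astype(np.float32)); print(nm,len(P),round(x,1),round(y,1),np.round(wh,1),round(a,1),P[:,2].max().round(4))
for z in (.15,.026): delta(vert(3.4),[.549,.3145,z])
E
```

```text
fin 1664 549.3 315.9 [49.8 13.6] 3.5 0.0583
body 13503 549.3 305.3 [130.7  60.8] 3.4 0.0583
delta [-0.0015, -0.0004, -0.0006] [0.07, -0.04, -0.07] norms 0.002 0.1 t 22.6 q [0.52, 0.45, 1.69, -0.0, 1.01, 2.03] F [-0.03 -0.24  0.41] w 0.0399 pos [0.5487, 0.313, 0.1494]
delta [-0.0015, -0.0005, 0.1234] [0.07, -0.04, -0.07] norms 0.123 0.1 t 22.6 q [0.52, 0.45, 1.69, -0.0, 1.01, 2.03] F [-0.03 -0.24  0.41] w 0.0399 pos [0.5487, 0.313, 0.1494]
```

View pics/wrist7.png

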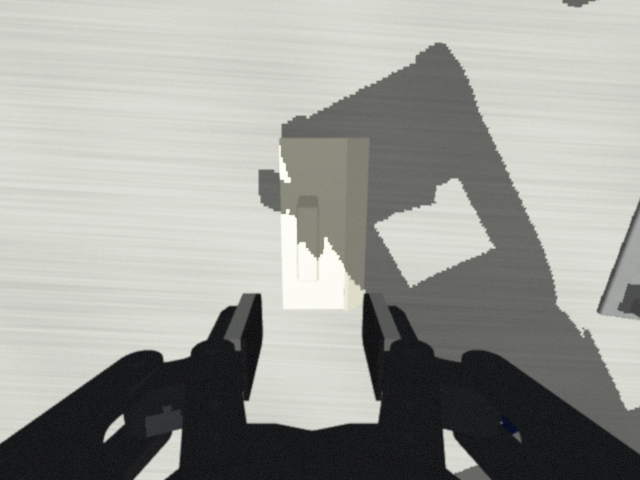

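>>> send_rows:
  deltas: [-0.0025,-0.0005,0.04,0,0,0,-0.0025,-0.0005,0.075,0,0,0,-0.0025,-0.0005,0.1,0,0,0,-0.0025,-0.0005,0.115,0,0,0,-0.0025,-0.0005,0.123,0,0,0,-0.0025,-0.0005,0.123,0,0,0]

```text
time: 23.2
position: [0.5489, 0.3148, 0.026]
tool_rot: [0.001, 0.727, -0.687, -0.0]
wrist_force: [0.4, 0.2, 0.5]
width: 0.0404
```

>>> send_rows:
  deltas: [0,0,0,0,0,0,0,0,0,0,0,0,0,0,0,0,0,0,0,0,0,0,0,0,0,0,0,0,0,0,0,0,0,0,0,0]
  fingers: 0.005
  grip_force: 60

```text
time: 23.8
position: [0.5499, 0.3153, 0.0275]
tool_rot: [-0.0, 0.727, -0.687, 0.0]
wrist_force: [-0.5, -0.4, 7.4]
width: 0.0128
```

>>> send_rows:
  deltas: [0,0,-0.015,0,0,0,0,0,-0.04,0,0,0,0,0,-0.08,0,0,0,0,0,-0.12,0,0,0,0,0,-0.14,0,0,0,0,0,-0.14,0,0,0]

```text
time: 24.4
position: [0.5517, 0.3164, 0.1722]
tool_rot: [-0.003, 0.727, -0.686, 0.001]
wrist_force: [0.2, 0.3, -2.0]
width: 0.0129
```

```bash
python3 - <<'E'
from h import *
T,s=pose(); print(s["wrist_force"],s["width"],s["position"])
for c in ["wrist","side","scene"]:
    p,d=imaging.capture(c); cv2.imwrite(f"pics/{c}8.png",p[:,:,::-1]); np.savez(f"pics/{c}8.npz",p=p,d=d,T=T)
E
cat > ck.py <<'E'
from h import *
import sys
tag=sys.argv[1]
T=np.load(f"pics/wrist{tag}.npz")["T"]
for c in ["wrist","side","scene"]:
    z=np.load(f"pics/{c}{tag}.npz"); E,K=ext(c,T); W=cloud(z["d"],E,K); L=(W-T[:3,3])@T[:3,:3]; L=np.nan_to_num(L,nan=9)
    hsv=cv2.cvtColor(z["p"],cv2.COLOR_RGB2HSV)
    m=(abs(L[...,1])<.075)&(L[...,0]>-.04)&(L[...,0]<.06)&(L[...,2]>.003)&(L[...,2]<.04)
    P=L[m]; 
    if len(P)<50: print(c,len(P)); continue
    # low body plane: x in -.02..+.02, z
    q=P[(P[:,0]>-.018)&(P[:,0]<.025)&(abs(P[:,1])>.03)&(P[:,2]>.005)&(P[:,2]<.025)]
    if len(q)>50:
        A=np.c_[q[:,:2],np.ones(len(q))]; 
        for _ in range(5):
            cf=np.linalg.lstsq(A,q[:,2],rcond=None)[0]; r=q[:,2]-A@cf; k=abs(r)<.002; q=q[k];A=A[k]
        print(c,"top plane z at 0",cf[2].round(4),"slope x,y deg",np.degrees(cf[:2]).round(2),len(q))
    print(c,"x ext",np.percentile(P[:,0],[.5,99.5]).round(4),"y ext",np.percentile(P[:,1],[.5,99.5]).round(4),len(P))
E
python3 ck.py 8
```

```text
[ 0.16435425  0.3205606  -1.95995342] 0.012939982660879146 [0.55166329 0.31644428 0.17218985]
wrist top plane z at 0 0.0152 slope x,y deg [-0.01 -0.02] 9432
wrist x ext [-0.0191  0.0445] y ext [-0.0642  0.0647] 22908
side top plane z at 0 0.0191 slope x,y deg [-0.41 -0.23] 200
side x ext [-0.0179  0.0471] y ext [-0.0614  0.0686] 851
scene top plane z at 0 0.0206 slope x,y deg [-0.08 -0.32] 666
scene x ext [-0.02    0.0439] y ext [-0.0636  0.067 ] 1875
```

View pics/wrist8.png

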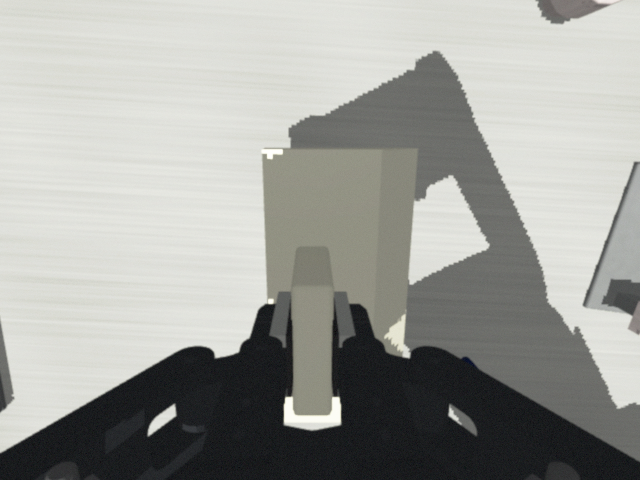

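View pics/side8.png

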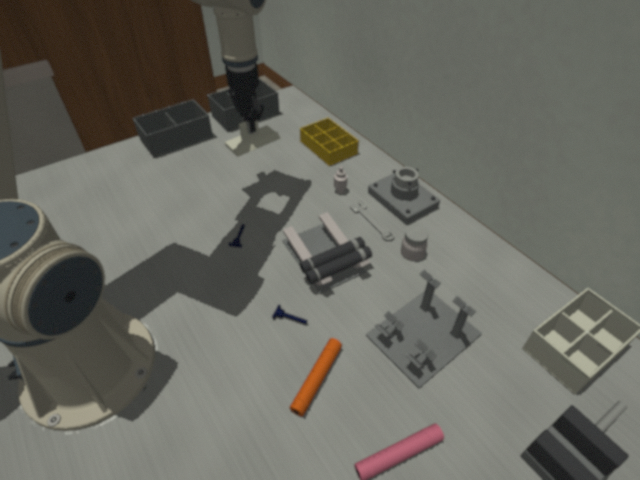

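```bash
cat >> h.py <<'E'
CK=[.0005,0,.0275]
E
python3 - <<'E'
from h import *
Rt=bedTool()
for z in (45,4,0): delta(Rt,tcp_for(bed(0,103,z),CK,Rt))
E
```

```text
delta [0.326, 0.0237, 0.0528] [0.64, -8.04, 8.28] norms 0.331 11.6 t 24.55 q [0.52, 0.43, 1.67, -0.0, 1.04, 2.03] F [-0.73 -0.69 -2.83] w 0.0129 pos [0.549, 0.3149, 0.1667]
delta [0.3203, 0.0228, 0.0934] [0.64, -8.04, 8.28] norms 0.334 11.6 t 24.55 q [0.52, 0.43, 1.67, -0.0, 1.04, 2.03] F [-0.73 -0.69 -2.83] w 0.0129 pos [0.549, 0.3149, 0.1667]
delta [0.3197, 0.0228, 0.0974] [0.64, -8.04, 8.28] norms 0.335 11.6 t 24.55 q [0.52, 0.43, 1.67, -0.0, 1.04, 2.03] F [-0.73 -0.69 -2.83] w 0.0129 pos [0.549, 0.3149, 0.1667]
```

>>> send_rows:
  deltas: [0.035,0.003,0.006,0,-1,1,0.08,0.006,0.013,0.1,-3,3,0.125,0.009,0.02,0.3,-5,5,0.17,0.013,0.028,0.5,-7,7,0.215,0.016,0.035,0.64,-8.04,8.28,0.26,0.019,0.042,0.64,-8.04,8.28,0.3,0.022,0.049,0.64,-8.04,8.28,0.326,0.0237,0.0528,0.64,-8.04,8.28,0.326,0.0237,0.0528,0.64,-8.04,8.28,0.326,0.0237,0.0528,0.64,-8.04,8.28]

```text
time: 25.55
position: [0.543, -0.0122, 0.1128]
tool_rot: [0.051, -0.673, 0.736, 0.048]
wrist_force: [0.2, -0.9, -2.0]
width: 0.0127
```

```bash
python3 - <<'E'
from h import *
T,s=pose(); print(s["wrist_force"],s["width"],s["position"])
for c in ["wrist","side","scene"]:
    p,d=imaging.capture(c); cv2.imwrite(f"pics/{c}9.png",p[:,:,::-1]); np.savez(f"pics/{c}9.npz",p=p,d=d,T=T)
Rt=bedTool()
for z in (45,4,0): delta(Rt,tcp_for(bed(0,103,z),CK,Rt))
E
python3 ck.py 9
```

```text
[ 0.15441209 -0.93258383 -2.00508717] 0.012694294862384815 [ 0.54298173 -0.01220843  0.11284242]
delta [0.0009, -0.0004, -0.0006] [0.06, 0.01, 0.05] norms 0.001 0.1 t 25.7 q [-0.11, 0.38, 1.91, 0.18, 0.87, 1.43] F [ 0.32 -0.71 -1.62] w 0.0131 pos [0.5437, -0.0109, 0.1138]
delta [0.0009, -0.0005, 0.0404] [0.06, 0.01, 0.05] norms 0.04 0.1 t 25.7 q [-0.11, 0.38, 1.91, 0.18, 0.87, 1.43] F [ 0.32 -0.71 -1.62] w 0.0131 pos [0.5437, -0.0109, 0.1138]
delta [0.0009, -0.0005, 0.0444] [0.06, 0.01, 0.05] norms 0.044 0.1 t 25.7 q [-0.11, 0.38, 1.91, 0.18, 0.87, 1.43] F [ 0.32 -0.71 -1.62] w 0.0131 pos [0.5437, -0.0109, 0.1138]
wrist top plane z at 0 0.0151 slope x,y deg [0. 0.] 9470
wrist x ext [-0.0192  0.0443] y ext [-0.0642  0.0647] 22807
side top plane z at 0 0.0155 slope x,y deg [0.96 0.26] 318
side x ext [-0.0182  0.0454] y ext [-0.0633  0.0667] 1207
scene top plane z at 0 0.0157 slope x,y deg [0.2  0.05] 297
scene x ext [-0.024   0.0328] y ext [-0.0658  0.0643] 1016
```

View pics/wrist9.png

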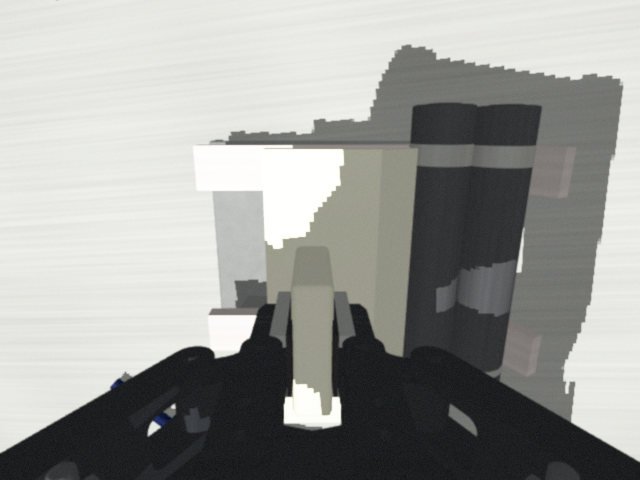

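Lower to 3 mm above the rails, then feel.

>>> send_rows:
  deltas: [0,0,0.014,0,0,0,0,0,0.027,0,0,0,0,0,0.036,0,0,0,0,0,0.041,0,0,0,0,0,0.0415,0,0,0]

```text
time: 26.2
position: [0.5435, -0.0048, 0.0716]
tool_rot: [0.051, -0.674, 0.735, 0.048]
wrist_force: [-0.5, -0.2, -2.1]
width: 0.0132
```

>>> send_rows:
  deltas: [0,0,0.001,0,0,0,0,0,0.002,0,0,0]

```text
time: 26.4
position: [0.5437, -0.0046, 0.0697]
tool_rot: [0.051, -0.674, 0.735, 0.048]
wrist_force: [-1.7, -0.3, 2.5]
width: 0.013
```

>>> send_rows:
  deltas: [0,0,0.0005,0,0,0,0,0,0.001,0,0,0]

```text
time: 26.6
position: [0.5437, -0.0046, 0.0697]
tool_rot: [0.051, -0.674, 0.735, 0.048]
wrist_force: [-6.5, -2.4, 15.4]
width: 0.0126
```

>>> send_rows:
  deltas: [0.001,0,-0.0008,0,0,0,0.002,0,-0.0009,0,0,0,0.003,0,-0.0009,0,0,0,0.004,0,-0.0009,0,0,0,0.005,0,-0.0009,0,0,0,0.006,0,-0.0009,0,0,0]

```text
time: 27.2
position: [0.5431, -0.0107, 0.0696]
tool_rot: [0.051, -0.674, 0.735, 0.048]
wrist_force: [-0.6, -0.1, -2.3]
width: 0.0126
```

```bash
python3 - <<'E'
from h import *
T,s=pose(); b=bedR().T@(T[:3,3]+T[:3,:3]@np.array(CK)-BO); print("chock origin bed",b.round(4),"F bed",(bedR().T@s["wrist_force"]).round(2)); delta(bedTool(),[.5,0,0])
E
```

```text
chock origin bed [-0.0011  0.0979  0.0007] F bed [-0.62 -0.51 -2.24]
delta [0.0028, 0.0437, 0.07] [0.15, 0.02, 0.06] norms 0.083 0.2 t 27.2 q [-0.11, 0.44, 1.94, 0.2, 0.78, 1.4] F [-0.63 -0.13 -2.29] w 0.0126 pos [0.5431, -0.0107, 0.0696]
```

>>> send_rows:
  deltas: [0.001,0,0.0003,0,0,0,0.002,0,0.0004,0,0,0,0.003,0,0.0004,0,0,0,0.004,0,0.0004,0,0,0]

```text
time: 27.6
position: [0.5427, -0.0147, 0.0686]
tool_rot: [0.051, -0.674, 0.735, 0.048]
wrist_force: [0.5, 0.5, -1.2]
width: 0.0127
```

>>> send_rows:
  deltas: [0.0005,0,0,0,0,0,0.001,0,0,0,0,0]

```text
time: 27.8
position: [0.5427, -0.0157, 0.0685]
tool_rot: [0.051, -0.674, 0.735, 0.048]
wrist_force: [0.6, 0.4, -1.9]
width: 0.0131
```

>>> send_rows:
  deltas: [0.0004,0,0,0,0,0,0.0008,0,0,0,0,0]

```text
time: 28.0
position: [0.5426, -0.0165, 0.0684]
tool_rot: [0.051, -0.674, 0.735, 0.048]
wrist_force: [-0.5, 0.9, -1.5]
width: 0.0134
```

>>> send_rows:
  deltas: [0.0004,0,0.0002,0,0,0,0.0008,0,0.0003,0,0,0]

```text
time: 28.2
position: [0.5426, -0.0169, 0.0681]
tool_rot: [0.051, -0.674, 0.735, 0.048]
wrist_force: [-0.8, 4.7, 0.5]
width: 0.0133
```

>>> send_rows:
  deltas: [0.0003,0,0,0,0,0,0.0005,0,0,0,0,0]

```text
time: 28.4
position: [0.5425, -0.017, 0.0681]
tool_rot: [0.051, -0.674, 0.735, 0.049]
wrist_force: [0.1, 5.0, 1.4]
width: 0.0131
```

```bash
python3 - <<'E'
from h import *
T,s=pose(); b=bedR().T@(T[:3,3]+T[:3,:3]@np.array(CK)-BO); print("chock origin bed",b.round(4),"F bed",(bedR().T@s["wrist_force"]).round(2)); delta(bedTool(),[.5,0,0])
for c in ["wrist","side","scene"]:
    p,d=imaging.capture(c); cv2.imwrite(f"pics/{c}10.png",p[:,:,::-1]); np.savez(f"pics/{c}10.npz",p=p,d=d,T=T)
E
python3 ck.py 10
```

```text
chock origin bed [-0.0011  0.0915  0.0001] F bed [-0.31  5.16  0.68]
delta [-0.0035, 0.0437, 0.0694] [0.16, 0.1, 0.02] norms 0.082 0.2 t 28.4 q [-0.12, 0.45, 1.94, 0.2, 0.78, 1.39] F [0.13 5.02 1.39] w 0.0131 pos [0.5425, -0.017, 0.0681]
wrist top plane z at 0 0.0151 slope x,y deg [0.12 0.07] 9428
wrist x ext [-0.0391  0.0422] y ext [-0.072   0.0639] 27421
side top plane z at 0 0.0161 slope x,y deg [-0.31  0.03] 298
side x ext [-0.0383  0.0437] y ext [-0.0629  0.0671] 899
scene top plane z at 0 0.0163 slope x,y deg [-0.32  0.06] 276
scene x ext [-0.0389  0.0469] y ext [-0.0727  0.0729] 1432
```

View pics/wrist10.png

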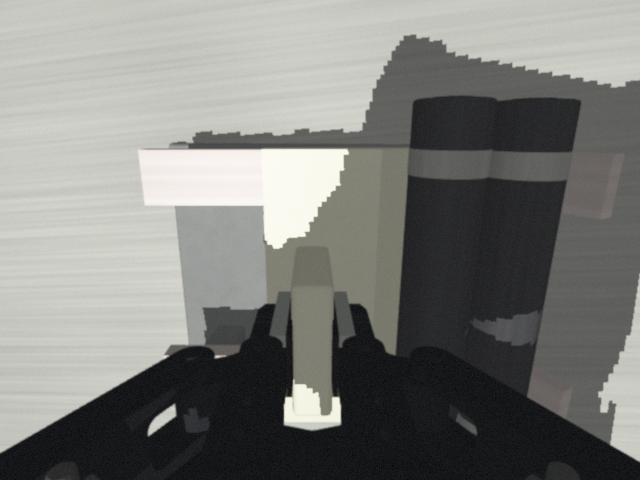

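>>> send_rows:
  deltas: [0.0003,0,0.0004,0,0,0,0.0004,0,0.0008,0,0,0,0.0004,0,0.0008,0,0,0]

```text
time: 28.85
position: [0.5426, -0.0169, 0.068]
tool_rot: [0.051, -0.674, 0.735, 0.049]
wrist_force: [-3.3, 5.3, 8.1]
width: 0.0132
```

Snug (≈5 N along, ≈8 N down). Release.

>>> send_rows:
  deltas: [0,0,0,0,0,0,0,0,0,0,0,0,0,0,0,0,0,0,0,0,0,0,0,0]
  fingers: 0.03
  grip_force: 20

```text
time: 29.25
position: [0.5426, -0.0171, 0.0679]
tool_rot: [0.051, -0.674, 0.735, 0.049]
wrist_force: [0.3, 0.2, 0.4]
width: 0.0299
```

>>> send_rows:
  deltas: [0,0,-0.01,0,0,0,0,0,-0.03,0,0,0,0,0,-0.06,0,0,0,0,0,-0.1,0,0,0,0,0,-0.13,0,0,0,0,0,-0.13,0,0,0,0,0,-0.13,0,0,0]

```text
time: 29.95
position: [0.5416, -0.0357, 0.1976]
tool_rot: [0.052, -0.674, 0.735, 0.048]
wrist_force: [-0.5, -0.5, -0.3]
width: 0.0303
```

```bash
python3 - <<'E'
from h import *
T,s=pose(); print(s["time"],s["wrist_force"])
for c in ["wrist","side","scene"]:
    p,d=imaging.capture(c); cv2.imwrite(f"pics/{c}11.png",p[:,:,::-1]); np.savez(f"pics/{c}11.npz",p=p,d=d,T=T)
    E,K=ext(c,T); B=(cloud(d,E,K)-BO)@bedR()
    m=(abs(B[...,0])<.08)&(B[...,1]>-.03)&(B[...,1]<.13)
    P=B[m]
    q=P[(P[:,2]>.021)&(P[:,2]<.033)&(P[:,1]<.056)]
    for nm,lo,hi in (("in",-.006,.0235),("out",.0235,.054)):
        k=q[(q[:,1]>lo)&(q[:,1]<hi)]
        from scipy.optimize import least_squares
        f=least_squares(lambda v:np.hypot(k[:,1]-v[0]-v[2]*k[:,0],k[:,2]-v[1]-v[3]*k[:,0])-.015,[(lo+hi)/2,.015,0,0],loss="soft_l1",f_scale=.001).x
        print(c,nm,len(k),f[:2].round(4),np.degrees(f[2:]).round(2),"x",np.percentile(k[:,0],[.5,99.5]).round(3))
    fin=P[(P[:,2]>.045)&(P[:,2]<.062)&(P[:,1]>.07)]
    if len(fin)>20:
        (x,y),wh,a=cv2.minAreaRect((fin[:,:2]*1000).astype(np.float32)); print(c,"fin",round(x,1),round(y,1),np.round(wh,1),round(a,1))
    low=P[(P[:,1]>.07)&(P[:,1]<.111)&(P[:,2]>.007)&(P[:,2]<.02)&(abs(P[:,0])>.03)&(abs(P[:,0])<.064)]
    A=np.c_[low[:,:2],np.ones(len(low))];cf=np.linalg.lstsq(A,low[:,2],rcond=None)[0]; print(c,"low body tilt deg",np.degrees(cf[:2]).round(2),"z",np.median(low[:,2]).round(4),len(low))
E
```

```text
29.95 [-0.53392834 -0.51808825 -0.29884776]
wrist in 7845 [0.0086 0.0151] [0.04 0.  ] x [-0.077  0.079]
wrist out 6974 [0.0386 0.015 ] [0.03 0.02] x [-0.065  0.079]
wrist fin -1.2 91.8 [50.  13.8] 0.3
wrist low body tilt deg [-0.02  0.02] z 0.0123 4338
side in 698 [0.0075 0.0143] [0.01 0.2 ] x [-0.08   0.079]
side out 653 [0.0374 0.0141] [ 0.1  -0.09] x [-0.079  0.079]
side fin -2.9 89.9 [50.1 15.8] 0.5
side low body tilt deg [-0.17 -0.39] z 0.0115 378
scene in 418 [0.0093 0.0138] [0.01 0.07] x [-0.077  0.079]
scene out 325 [0.0394 0.0139] [-0.01 -0.03] x [-0.077  0.079]
scene fin -0.5 92.7 [19.5 51.9] 90.0
scene low body tilt deg [-0.03 -0.36] z 0.0112 300
```

View pics/wrist11.png

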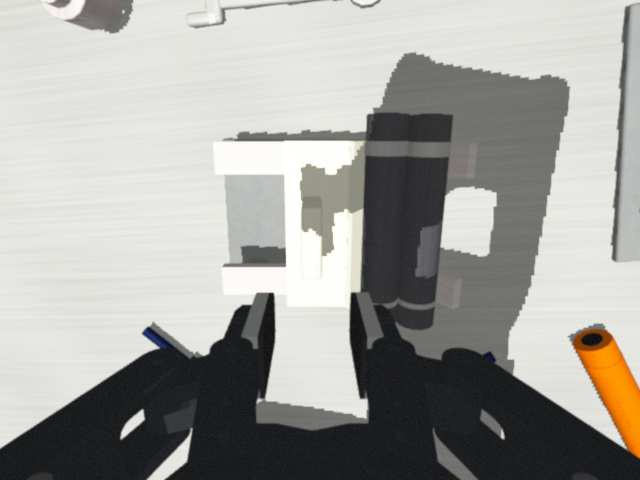

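View pics/side11.png

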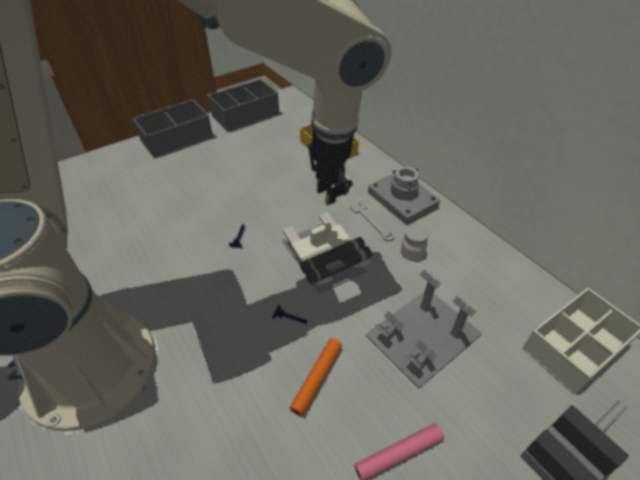

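```bash
python3 -c "
from plant import job; print(job.finish_job())"
```

```text
the job is handed in; nothing more can be done
None
```

Both holders now lie on the cradle rails, one against the stop and the other against the first. The chock is pressed up behind them on the uphill side. I handed the job in at about 30 s, with the gripper open and lifted clear.

**First holder:** set down by feel and released about 2 mm from the stop. The last wrist picture puts its centre at bed y = 8.6, z = 15.1 mm (target 8.7, 15).

**Second holder:** let down by feel and eased down the slope against the lower finger. It rolled the last 12 mm or so by itself once that finger was lifted out. While easing it down, that finger pressed on the first holder with about 13 N. The first holder did not move. The last wrist picture puts the second at y = 38.6, z = 15.0 mm (target 38.7, 15), with both holders level within about 0.05°.

**Chock:** set flat on the rails and pushed down the slope until it pressed on the outer holder with about 5 N, then released. Its nose ended at bed y ≈ 44.8 mm (target 45, tolerance 4).

**Checks that disagreed:** the three cameras differ by 1–2 mm. The side camera puts the holders at y = 7.5 and 37.4 mm and the nose at about 43 mm; the scene camera puts them at 9.3 and 39.4 mm and the nose at about 46 mm. All readings are within tolerance.

The other things look unmoved in the last side picture.

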